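Clear the inspection stage and hold the specimen block in its corner

ROBOT

A 7-joint arm with a two-finger parallel gripper is mounted at the origin on the work surface. World frame = base frame: x ahead of the robot, y to its left, z up, the work surface at z = 0. Lengths are in m, angles in rad, forces in N, time in s.
With the tool pointing down it reaches from about 0.425 to 0.925 m from the base axis. Payload 6.8 kg.
Tool frame: the origin (TCP) lies at the very end of the fingers, on their centre line; the grasp point (between the pads) lies 19 mm behind it; y points along the fingers, z is the direction in which the jaws open and shut, and the axes are right-handed (so a half turn about y gives the same grasp; the last joint's range is limited). The gripper opens to 85 mm and grips with 20 to 120 N. Pads are 22 mm wide; open, the fingers measure 114 mm over their backs; the gripper's body (76 mm by 85 mm) begins 54 mm behind the grasp point. The pads swing forward as they close: fully open they stand 13 mm farther back than shut.
Start: joints at [1.055, 0.477, 0.022, 1.555, -0.011, 1.109, -0.083], TCP at [0.268, -0.62, 0.231] pointing down, gripper open.
Joint ranges: [-2.96, 2.96], [-0.34, 2.1], [-1.41, 1.46], [0.24, 2.44], [-1.37, 4.51], [0.17, 1.92], [-2.96, 2.96]. Speed limits (rad/s): [2.39, 2.39, 3.14, 3.14, 3.14, 3.14, 3.14].

INTERFACE

Orientations are given as a rotation vector (axis times angle).
In Python, from bench import r gives the robot as it stands.
- The arm moves only by the tool drive_tool, never from a script. Its argument "series" is a list of rows, each a list of 7 numbers: the shift along the tool's x, y, z in mm, then the turn, a rotation vector about the tool's x, y, z in degrees, then the finger opening in mm, from 0 to 85.4. In form: [[tx, ty, tz, wx, wy, wz, grip], ...]. A call has 1 to 5 rows; each row is the pose to reach, as a shift and turn from the pose measured when the call began, along the tool's axes at that moment; what a row does not reach only later rows make up. A row lasts 1/10 s, in which the tool goes at most 50 mm and 8.59 degrees, less where a joint would pass 70% of its speed; a pose out of reach is approached as far as the arm can. A call with a gripper value outside its range is refused whole. The fingers move at their own pace and stop on an object; "squeeze" is the grip in N (left out, the last holds). Time passes only in rows, so rows that repeat a pose let the fingers close. It gives the time, the measured TCP pose, the force and the opening at its end, in the units of the state.
- r.get_obs(): the state, without advancing time (a new reading comes with each control period).
- r.grab_frame(name): name is "scene" or "top"; returns a dict with "frame" (400x640x3 uint8, blue, green, red), "intrinsics" (3x3 intrinsics, pixels), "rvec" (rotation vector, rad) and "tvec" (3), from world to camera coordinates, as OpenCV has them. Camera axes: x right, y down, z forward; pixel columns grow to the right and rows downward; lengths in m; the calibration is good to about 2 mm. A picture is of the moment at which its call begins. There is no depth.
- r.hand_in(): hands the job in, once; it reports no verdict.
The state is a dict: "clock": time; "joints": joint angles; "qvel": joint speeds; "tau": joint torques, N m; "tcp_pos": TCP position; "orientation": TCP orientation; "contact_force": force on the tool from outside, world axes, zero at the start; "moment": the same for the moment, N m; "grip_width": finger opening in m.
Only numpy, scipy, OpenCV 4.12 (cv2) and the standard library are available. Lean on these libraries where they do the work, as an engineer would, in place of code of your own. Each camera call takes 0.05 s, during which the arm holds its last target.

TASK

The blue calibration plate is in the way on the black inspection stage: stand it on its long edge in a free slot of the green rack, right down in the slot, and let go of it. Then pick up the aluminium specimen block, set it flat on the stage and gently press it square into the corner so that it bears on both steel fences at once. Finish while still gripping it and pressing it against both fences (do not let go), and leave everything else where it is.

Things in the scene. Friction and masses are not known exactly. Their poses are not given: they have to be found in the camera images.
- stage: black, smooth and slippery inspection stage (friction about 0.25, its fences too) fixed to the bench, a flat slab 190 (its x) x 170 (its y) x 12 tall with two steel fences forming a corner. Origin: centre of its underside, so its top is 12 above; z up, x towards its far fence, y towards its side fence. Stands left or right on the bench and turned by up to 20 degrees.
- fence_far: steel fence fixed on the stage, 20 tall above the stage's top, 15 thick, running along the stage's y. Origin: on its inner face, at the stage's top, 70 along the stage's x from the stage's centre. Axes as the stage's: the fence body lies on the +x side of the origin and spans -60 to +75 in y.
- fence_side: steel fence fixed on the stage, 20 tall above the stage's top, 15 thick, running along the stage's x. Origin: on its inner face, at the stage's top, 60 along the stage's y from the stage's centre. Axes as the stage's: the fence body lies on the +y side of the origin and spans -60 to +70 in x. The two inner faces meet at a square corner at the stage's (70, 60).
- block: loose machined aluminium specimen block, about 0.35 to 0.65 kg, lying on the bench at the start: a base 70 (its x) x 60 (its y) x 24 tall, with a rib on top 70 (x) x 36 (y) running from 24 to 58 above the underside, an orange resin disc with a dark specimen on the rib's top. Origin: centre of its underside, z up. The rib can be gripped across its 36 width.
- target: loose blue calibration plate with a grid of white squares, 80 long (its x) x 12 thick (its y) x 70 tall (its z), about 0.18 kg, standing on its long edge on the stage, in the corner, at the start. Origin: centre of its lower edge, z up.
- rack: green slotted rack fixed to the bench: base 110 (its x) x 125 (its y) x 10 tall, with three parallel slots along its x. Each slot is 100 long with open ends, 16 wide between two 5 thick walls; slot floor 10 and wall tops 40 above the bench. Origin: centre of its underside; z up.
- slot0 (a point): centre of the floor of the free slot at the rack's -y end, axes as the rack's
- slot1 (a point): centre of the floor of the free middle slot (45 from each of the others), axes as the rack's
- slot2 (a point): centre of the floor of the slot at the rack's +y end, which holds the grey plate
- stored: grey plate with black squares, same size as the blue one, already standing in the rack's slot2. Origin: centre of its lower edge. Leave it there.
- jar_a: bystander, leave alone: small sample jar with a white lid, 44 across, 45 tall; origin at its underside
- jar_b: bystander, leave alone: small sample jar with a red lid, 44 across, 45 tall; origin at its underside
- dish: bystander, leave alone: shallow glass dish, 84 across, 16 tall; origin at its underside
- tweezers: bystander, leave alone: steel tweezers lying flat, 120 long; origin at its underside
- pliers: bystander, leave alone: pliers with red handles lying flat, about 145 long; origin at its underside
- flask: bystander, leave alone: clear bottle with a blue cap, 60 across, 130 tall; origin at its underside
- driver: bystander, leave alone: screwdriver lying flat, 160 long; origin at its underside's middle
There are look-alikes about, which are no part of the job. There is more than one size of the block; the job needs the middle-sized.

How it is judged:
By the outcome, as a careful person would: the job done as asked, in the order asked, and still so for the second after the job is handed in, while the arm keeps its last pose, push and grip.
It also fails if it takes over 61 s, if anything falls off the work surface, if the arm or the gripper's body presses on something with over 40 N, if the wrist force passes 120 N, or if a joint passes its speed limit or range.

## Working session

There is one attempt and no reset: what is moved stays moved. The work goes in short steps, Python scripts to look and compute and a tool call to move; the robot and the scene stay as the last step left them, time stands still between calls to the robot, and variables do not carry over. Pictures are saved under pics/ and viewed, and the job is handed in when it is done.

Besides the shell and the picture viewer there is one more tool, called after "Request:" as a command line: name --pt "numbers of a row" for each row, then --argument value for the rest. drive_tool: Moves the arm, as the interface text tells. Its arguments: {"type":"object","properties":{"series":{"type":"array","items":{"type":"array","items":{"type":"number"}}},"squeeze":{"type":"number"}},"required":["series"]}

```bash
ls; mkdir -p pics
python3 - <<'E'
from bench import r
import cv2
o=r.get_obs(); print({k:(v if not hasattr(v,'round') else v) for k,v in o.items()})
for n in ("scene","top"):
    f=r.grab_frame(n); cv2.imwrite(f"pics/{n}0.png",f["frame"]); print(n,f["intrinsics"],f["rvec"],f["tvec"])
    import numpy as np; np.savez(f"{n}0.npz",**f)
E
```

```text
pics
{'clock': 0.0, 'joints': array([ 1.05492095,  0.47783165,  0.02236214,  1.55646111, -0.01150037,
        1.10933125, -0.08310416]), 'qvel': array([0.00134285, 0.00010304, 0.00024069, 0.00010654, 0.00132604,
       0.00116899, 0.00276772]), 'tau': array([-8.81969172e-04, -5.96465063e+01,  1.60777062e+00, -2.81202793e+01,
        1.25588482e-02,  9.24082560e-03,  3.53737016e-05]), 'tcp_pos': array([ 0.26741389, -0.61910618,  0.23030095]), 'orientation': array([-0.41349379,  1.99910987, -1.99538491]), 'contact_force': array([ 0.07848346, -0.36803907, -0.42760304]), 'moment': array([ 0.02612492,  0.00578973, -0.03668736]), 'grip_width': 0.08529552951523423}
scene [[446.31810332   0.         317.48444862]
 [  0.         446.31810332 195.79450695]
 [  0.           0.           1.        ]] [ 2.14680333  0.75798491 -0.34503012] [-0.41531168 -0.15699007  1.39511518]
top [[375.9695016    0.         322.49338965]
 [  0.         375.9695016  201.11223997]
 [  0.           0.           1.        ]] [ 2.19071267 -2.20983926  0.07513751] [-0.00525255  0.52163757  1.28627343]
```

View pics/scene0.png

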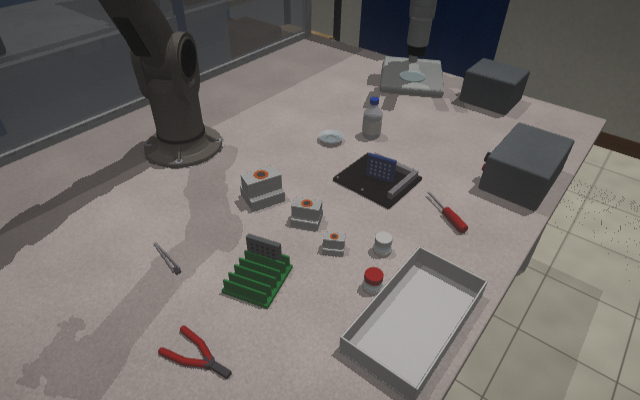

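View pics/top0.png

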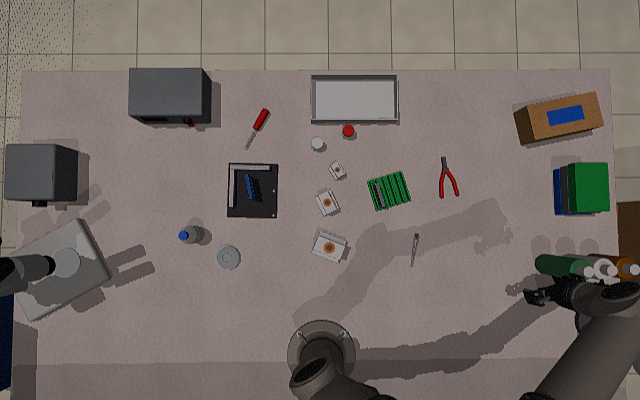

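The three blocks are at top pixels (338,171) small, (327,203) middle and (330,246) large. The stage with the blue plate is at (252,190) and the rack at (389,190). I'll zoom in for measurement.

Run:
```python
import cv2
def crop(n,x,y,w,h,s,out):
    im=cv2.imread(f"pics/{n}0.png")[y:y+h,x:x+w]
    im=cv2.convertScaleAbs(im,alpha=1.6,beta=20)
    im=cv2.resize(im,None,fx=s,fy=s,interpolation=cv2.INTER_CUBIC)
    for i in range(0,w,10): cv2.line(im,(i*s,0),(i*s,6 if i%50 else 14),(0,255,255),1); cv2.putText(im,str(x+i),(i*s,24),0,.35,(0,255,255),1) if i%20==0 else 0
    for i in range(0,h,10): cv2.line(im,(0,i*s),(6,i*s),(0,255,255),1); cv2.putText(im,str(y+i),(8,i*s+4),0,.35,(0,255,255),1)if i%20==0 else 0
    cv2.imwrite(f"pics/{out}.png",im)
crop("top",220,155,65,70,8,"c_stage_t")
crop("top",310,155,110,60,7,"c_rack_t")
crop("scene",330,145,95,65,8,"c_stage_s")
crop("scene",220,190,110,120,5,"c_rack_s")
```

```text
(no output)
```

View pics/c_stage_t.png

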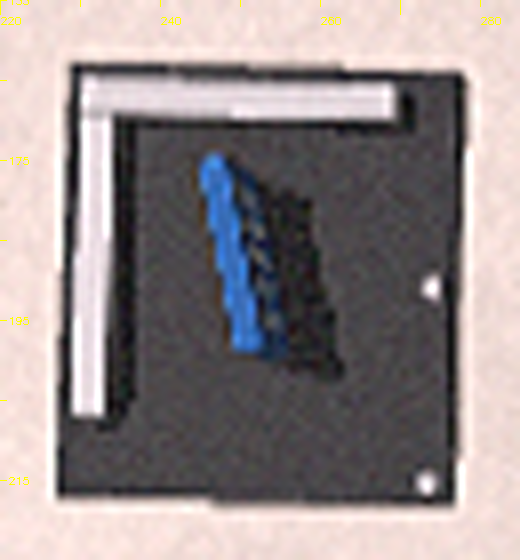

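View pics/c_rack_t.png

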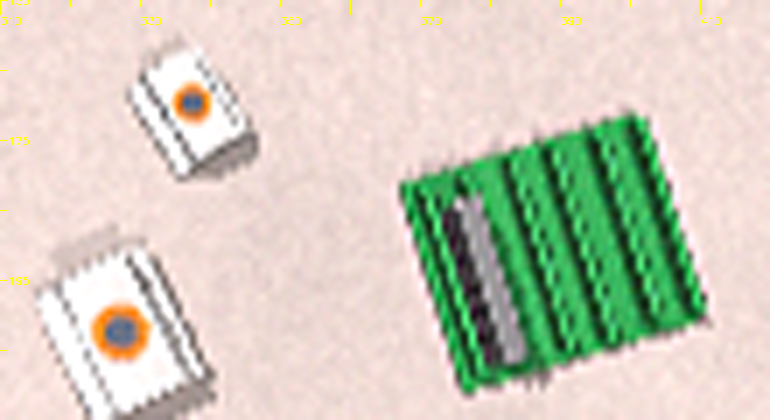

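View pics/c_stage_s.png

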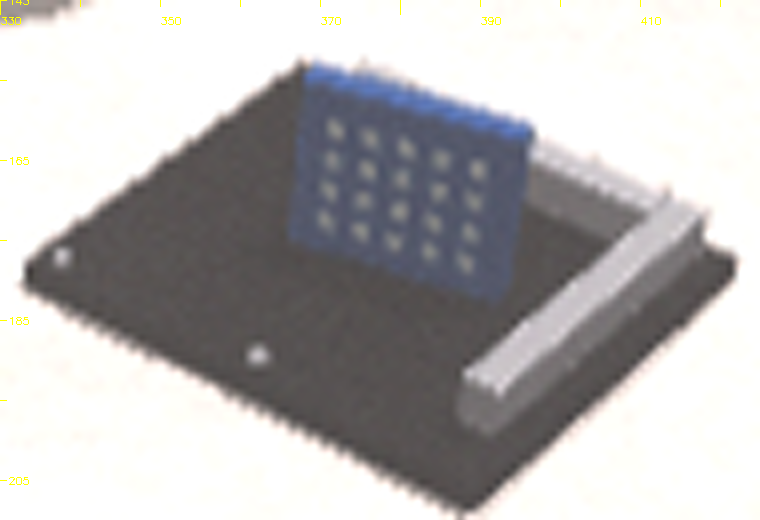

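View pics/c_rack_s.png

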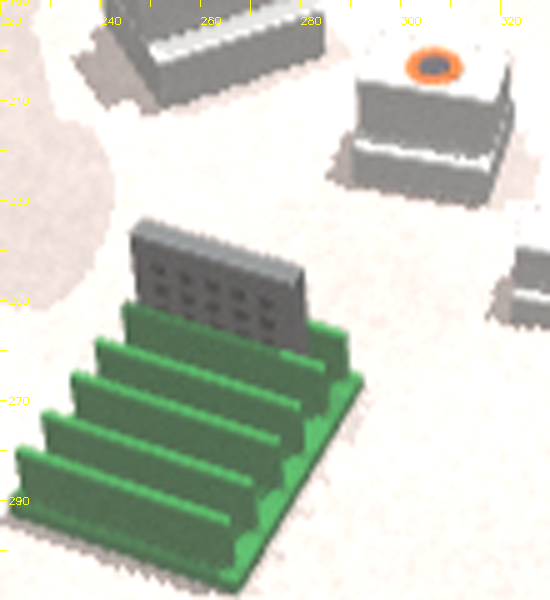

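```bash
cat > h.py <<'E'
import numpy as np, cv2
from scipy.optimize import least_squares
from scipy.spatial.transform import Rotation as R
C={n:dict(np.load(f"{n}0.npz")) for n in ("scene","top")}
def proj(n,P):
    c=C[n]; return cv2.projectPoints(np.asarray(P,float).reshape(-1,3),c["rvec"],c["tvec"],c["intrinsics"],None)[0][:,0]
def place(p,L):  # p: x,y,yaw,z (m,rad); L local mm
    L=np.asarray(L,float)/1000; c,s=np.cos(p[2]),np.sin(p[2])
    return np.c_[p[0]+c*L[:,0]-s*L[:,1],p[1]+s*L[:,0]+c*L[:,1],p[3]+L[:,2]]
def fit(p0,obs,freez=False,z=0.):
    # obs: {"top":[(local xyz),(u,v)],...}
    def full(p): return p if freez else np.r_[p[:3],z]
    def res(p):
        return np.concatenate([(proj(n,place(full(p),[o[0] for o in ob]))-[o[1] for o in ob]).ravel() for n,ob in obs.items()])
    s=least_squares(res,np.r_[p0[:3],z] if freez else p0[:3],loss="soft_l1",f_scale=.5,x_scale=[.01,.01,.05]+([.01] if freez else []))
    return s.x,res(s.x)
def ray(n,uv,z):
    c=C[n]; Rm=cv2.Rodrigues(c["rvec"])[0]; o=-Rm.T@c["tvec"]; d=Rm.T@np.linalg.inv(c["intrinsics"])@[uv[0],uv[1],1]
    return o+d*(z-o[2])/d[2]
def cc(x0,y0,s,pts): return [((u+.5)/s-.5+x0,(v+.5)/s-.5+y0) for u,v in pts]
E
cat > fit0.py <<'E'
from h import *
st=lambda L,P,a:list(zip(L,cc(*a,P)))
T=(220,155,8);S=(330,145,8)
stage={"top":st([(95,85,12),(95,-85,12),(-95,-85,12),(-95,85,12),(85,75,32),(85,-60,32),(70,-60,32),(70,60,32),(-60,75,32),(-60,60,32)],
 [(72,63),(465,73),(455,505),(57,497),(80,75),(397,85),(394,120),(113,115),(72,415),(103,415)],T),
 "scene":st([(-95,-85,12),(95,-85,0),(95,85,12),(-95,-85,0),(70,-60,32),(85,-60,32),(85,75,32),(70,60,32)],
 [(25,264),(468,515),(738,258),(25,288),(464,376),(497,395),(706,213),(645,212)],S)}
plate={"top":st([(40,6,70),(40,-6,70),(-40,6,70),(-40,-6,70)],[(200,163),(224,153),(235,350),(262,350)],T),
 "scene":st([(-40,-6,70),(40,-6,70),(-40,-6,0),(40,-6,0),(40,6,70),(-40,6,70)],[(305,80),(524,138),(290,240),(503,302),(533,126),(312,64)],S)}
T=(310,155,7);S=(220,190,5)
rack={"top":st([(55,62.5,10),(55,-62.5,10),(-55,-62.5,10),(-55,62.5,10),(50,-55.5,40),(-50,-55.5,40)],
 [(400,183),(642,112),(708,322),(465,392),(632,114),(697,318)],T),
 "scene":st([(55,-62.5,0),(55,62.5,10),(-55,-62.5,10),(50,-55.5,40),(-50,-55.5,40),(50,-34.5,40),(-50,-34.5,40),(50,-10.5,40),(-50,-10.5,40),(50,10.5,40),(-50,10.5,40),(50,34.5,40),(-50,34.5,40)],
 [(238,593),(363,380),(8,515),(230,520),(20,450),(255,485),(46,412),(279,441),(75,375),(301,408),(100,340),(326,368),(125,305)],S)}
stored={"top":st([(40,6,70),(40,-6,70),(-40,-6,70),(-40,6,70)],[(458,200),(480,192),(526,358),(503,366)],T),
"scene":st([(40,-6,70),(-40,-6,70),(-40,6,70),(40,6,70)],[(299,284),(134,234),(145,219),(306,267)],S)}
block={"top":st([(35,-18,58),(35,18,58),(0,0,58),(35,-30,24),(-35,-30,24)],[(132,247),(60,283),(121,332),(151,240),(213,377)],T),
"scene":st([(0,0,58),(35,-18,58),(-35,-18,58),(35,-30,24),(-35,-30,24),(35,-30,0),(-35,-30,0)],[(433,67),(505,100),(357,82),(490,165),(352,143),(486,207),(353,190)],S)}
def g(n,uv,z): return ray(n,uv,z)[:2]
for nm,ob,p0,z in [("stage",stage,[*g("top",(252,190),.012),-.05],0),("plate",plate,[*g("top",(250,188),.08),.15],.012),("rack",rack,[*g("top",(389,190),.02),.27],0),("stored",stored,[*g("top",(380,195),.08),.27],.01),("block",block,[*g("top",(327,203),.05),.4],0)]:
    for fz in (0,1):
        p,e=fit(p0,ob,fz,z); print(nm,np.round(p,4),"yaw",np.degrees(p[2]).round(2),"rms",np.sqrt((e**2).mean()).round(2)); 
    for n in ob: 
        p2,e2=fit(p0,{n:ob[n]},0,z); print("  ",n,np.round(p2,4),np.degrees(p2[2]).round(2),np.round(e2,1))
E
python3 fit0.py
```

```text
stage [ 0.5623  0.2327 -0.0298] yaw -1.71 rms 0.44
stage [ 0.562   0.2339 -0.0298 -0.0024] yaw -1.71 rms 0.36
   top [ 0.5624  0.2338 -0.0281] -1.61 [-0.2 -0.2 -0.4 -0.5 -0.5  0.2 -0.2  0.2  0.2  0.3  0.1 -0.1  0.4 -0.1
  0.3 -0.3 -0.2  0.2  0.4  0.3]
   scene [ 0.5625  0.2305 -0.0279] -1.6 [-0.7 -0.3  0.4  0.5  0.1 -0.3 -0.8  0.1 -0.5 -0.1  0.1 -0.1  0.3 -0.2
  0.5  0.2]
plate [0.5688 0.2329 0.1984] yaw 11.37 rms 0.43
plate [0.5683 0.234  0.1989 0.0099] yaw 11.39 rms 0.36
   top [0.5686 0.2337 0.1884] 10.79 [-0.3 -0.2  0.3  0.3 -0.1  0.3  0.1 -0.4]
   scene [0.5694 0.2314 0.2189] 12.54 [-0.4 -0.2  0.2  0.2 -0.5  0.4 -0.2  0.4  0.5 -0.6  0.3 -0.4]
rack [ 0.5579 -0.2419  0.2832] yaw 16.23 rms 0.77
rack [ 0.5563 -0.2405  0.2842 -0.0035] yaw 16.28 rms 0.63
   top [ 0.5566 -0.2398  0.2794] 16.01 [-0.  -0.1 -0.5 -0.1 -0.6  0.1 -0.1  0.3  1.4  0.4  0.8 -0.7]
   scene [ 0.5584 -0.2424  0.286 ] 16.39 [ 0.5  1.6  0.7 -1.1 -0.3 -2.4  0.3  0.5 -0.6 -0.4  0.  -0.  -0.5  0.1
  0.4  0.4 -0.5 -0.3  0.4 -0.1 -0.6  0.1  0.3  0.2 -0.2 -0.3]
stored [ 0.5395 -0.1988  0.272 ] yaw 15.58 rms 0.47
stored [ 0.5387 -0.1982  0.2759  0.0076] yaw 15.81 rms 0.34
   top [ 0.5385 -0.1979  0.2524] 14.46 [-0.2  0.   0.2  0.3  0.1 -0.1 -0.1 -0.3]
   scene [ 0.5407 -0.1997  0.2943] 16.86 [-0.1  0.2 -0.4  0.2  0.  -0.4  0.9 -0.1]
block [ 0.5168 -0.0264  0.4527] yaw 25.94 rms 0.65
block [ 5.169e-01 -2.660e-02  4.537e-01  4.000e-04] yaw 25.99 rms 0.65
   top [ 0.5164 -0.0264  0.4215] 24.15 [-0.3  0.3  0.2 -0.3  0.8 -0.1 -0.1  0.7 -0.4 -0.4]
   scene [ 0.5165 -0.0265  0.4785] 27.41 [ 0.2  0.  -1.6  0.1 -0.3 -0.2  0.2  0.8 -0.1  1.2  0.9 -0.5 -0.  -1.1]
```

```bash
cat > mv.py <<'E'
from h import *
import sys
def to(o,x,y,z,yaw,flip=None):
    Rt=R.from_rotvec(o["orientation"]).as_matrix(); zt=Rt[:,2]
    print("t",round(o["clock"],2),"tcp",np.round(o["tcp_pos"]*1000,1),"jawyaw",np.degrees(np.arctan2(zt[1],zt[0])).round(2),"tilt y.z",np.degrees(np.arccos(np.clip(-Rt[2,1],-1,1))).round(2),"j",np.round(o["joints"],2),"F",np.round(o["contact_force"],1),"M",np.round(o["moment"],2),"w",round(o["grip_width"]*1000,1))
    if x is None: return
    for h in (0,180):
        a=np.radians(yaw+90+h); zd=np.array([np.cos(a),np.sin(a),0]); yd=np.array([0,0,-1.]); Rd=np.c_[np.cross(yd,zd),yd,zd]
        w=np.degrees(R.from_matrix(Rt.T@Rd).as_rotvec()); d=Rt.T@(np.array([x,y,z])-o["tcp_pos"])*1000
        print(" half",h,"shift",np.round(d,1),"turn",np.round(w,1))
if __name__=="__main__":
    from bench import r
    a=[float(v) for v in sys.argv[1:]]
    to(r.get_obs(),*(a if a else [None]*4))
E
python3 mv.py .569 .233 .2 11.4; python3 mv.py .569 .233 .15 11.4|tail -2
```

```text
t 0.1 tcp [ 267.5 -619.2  230.4] jawyaw -66.63 tilt y.z 0.1 j [ 1.05  0.48  0.02  1.56 -0.01  1.11 -0.08] F [-0.  -0.6 -0.4] M [ 0.02  0.   -0.  ] w 85.2
 half 0 shift [-614.8   31.4 -662.6] turn [ 0.00e+00 -1.68e+02 -1.00e-01]
 half 180 shift [-614.8   31.4 -662.6] turn [ 0.1 12.   0. ]
 half 0 shift [-614.8   81.4 -662.6] turn [ 0.00e+00 -1.68e+02 -1.00e-01]
 half 180 shift [-614.8   81.4 -662.6] turn [ 0.1 12.   0. ]
```

Request:
drive_tool --pt "-46 0 -50 0 1 0 45" --pt "-92 0 -99 0 2 0 45" --pt "-138 0 -149 0 3 0 45" --pt "-184 0 -199 0 4 0 45" --pt "-230 0 -248 0 5 0 45" --squeeze 60

```text
clock: 0.6
tcp_pos: [0.3507, -0.3816, 0.2304]
orientation: [-0.331, 2.051, -2.047]
contact_force: [1.4, -0.8, 0.7]
grip_width: 0.045
```

```bash
python3 mv.py .569 .233 .2 11.4
```

```text
t 0.6 tcp [ 350.7 -381.6  230.4] jawyaw -71.68 tilt y.z 0.12 j [ 0.76  0.22 -0.06  1.92  0.01  1.   -0.56] F [ 1.4 -0.8  0.7] M [-0.02 -0.08 -0.05] w 45.0
 half 0 shift [-400.4   31.3 -514.8] turn [ 1.000e-01 -1.731e+02 -2.000e-01]
 half 180 shift [-400.4   31.3 -514.8] turn [0.1 6.9 0. ]
```

Request:
drive_tool --pt "-30 0 -39 0 1 0 45" --pt "-60 0 -78 0 2 0 45" --pt "-90 0 -117 0 3 0 45" --pt "-120 0 -156 0 4 0 45" --pt "-150 0 -195 0 5 0 45"

```text
clock: 1.1
tcp_pos: [0.4318, -0.1475, 0.2307]
orientation: [-0.245, 2.101, -2.097]
contact_force: [0.9, -0.5, -0.8]
grip_width: 0.0452
```

```bash
python3 mv.py .569 .233 .2 11.4
```

```text
t 1.1 tcp [ 431.8 -147.5  230.7] jawyaw -76.73 tilt y.z 0.11 j [ 0.42  0.13 -0.24  2.04  0.04  0.98 -1.18] F [ 0.9 -0.5 -0.8] M [-0.03 -0.06 -0.01] w 45.2
 half 0 shift [-220.9   31.1 -338.7] turn [ 1.000e-01 -1.781e+02 -2.000e-01]
 half 180 shift [-220.9   31.1 -338.7] turn [0.1 1.9 0. ]
```

Request:
drive_tool --pt "-27 0 -41 0 0 0 45" --pt "-54 0 -82 0 1 0 45" --pt "-81 0 -123 0 1 0 45" --pt "-108 0 -164 0 2 0 45" --pt "-135 0 -205 0 2 0 45"

```text
clock: 1.6
tcp_pos: [0.5163, 0.0848, 0.2309]
orientation: [-0.21, 2.12, -2.117]
contact_force: [-0.4, -0.5, 0.0]
grip_width: 0.0452
```

```bash
python3 mv.py .569 .233 .13 11.4
```

```text
t 1.6 tcp [516.3  84.8 230.9] jawyaw -78.77 tilt y.z 0.11 j [ 0.06  0.26 -0.4   1.89  0.12  1.01 -1.77] F [-0.4 -0.5  0. ] M [-0.09 -0.05 -0.02] w 45.2
 half 0 shift [ -80.6  101.  -135. ] turn [-1.000e-01  1.798e+02  1.000e-01]
 half 180 shift [ -80.6  101.  -135. ] turn [ 0.1 -0.2  0.1]
```

Request:
drive_tool --pt "-20 10 -34 0 0 0 45" --pt "-40 30 -68 0 0 0 45" --pt "-60 60 -101 0 0 0 45" --pt "-80 90 -135 0 0 0 45" --pt "-80 100 -135 0 0 0 45"

```text
clock: 2.1
tcp_pos: [0.5664, 0.2389, 0.1274]
orientation: [-0.221, 2.122, -2.112]
contact_force: [-0.6, -0.5, 0.1]
grip_width: 0.045
```

```bash
python3 mv.py .569 .233 .047 11.4;  cat > snap.py <<'E'
import sys,cv2,numpy as np
from bench import r
# snap.py tag  then crops: view x y w h s
tag=sys.argv[1]
for a in sys.argv[2:]:
    n,x,y,w,h,s=a.split(","); x,y,w,h,s=map(int,(x,y,w,h,s))
    f=r.grab_frame(n); cv2.imwrite(f"pics/{n}_{tag}.png",f["frame"])
    im=f["frame"][y:y+h,x:x+w]; im=cv2.convertScaleAbs(im,alpha=1.6,beta=20)
    im=cv2.resize(im,None,fx=s,fy=s,interpolation=cv2.INTER_CUBIC)
    for i in range(0,w,10):
        cv2.line(im,(i*s,0),(i*s,6),(0,255,255),1)
        if i%20==0: cv2.putText(im,str(x+i),(i*s,24),0,.35,(0,255,255),1)
    for i in range(0,h,10):
        cv2.line(im,(0,i*s),(6,i*s),(0,255,255),1)
        if i%20==0: cv2.putText(im,str(y+i),(8,i*s+4),0,.35,(0,255,255),1)
    cv2.imwrite(f"pics/{n}_{tag}c.png",im)
E
python3 snap.py 1 scene,320,90,110,110,6 top,200,130,100,100,6
```

```text
t 2.1 tcp [566.4 238.9 127.4] jawyaw -78.37 tilt y.z 0.4 j [-0.19  0.53 -0.41  1.77  0.25  0.9  -2.08] F [-0.6 -0.5  0.1] M [0.02 0.07 0.  ] w 45.0
 half 0 shift [-1.8 80.3  6.7] turn [   0.4 -179.8   -0.4]
 half 180 shift [-1.8 80.3  6.7] turn [0.3 0.2 0.3]
```

View pics/scene_1c.png

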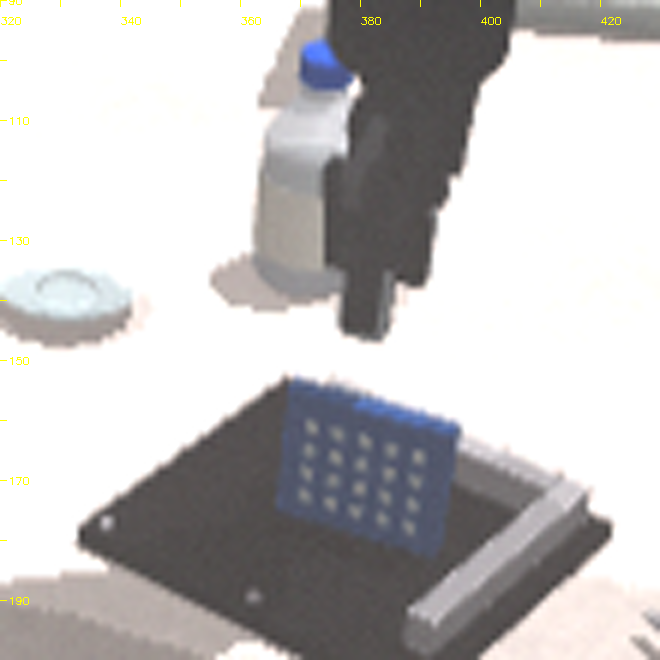

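View pics/top_1c.png

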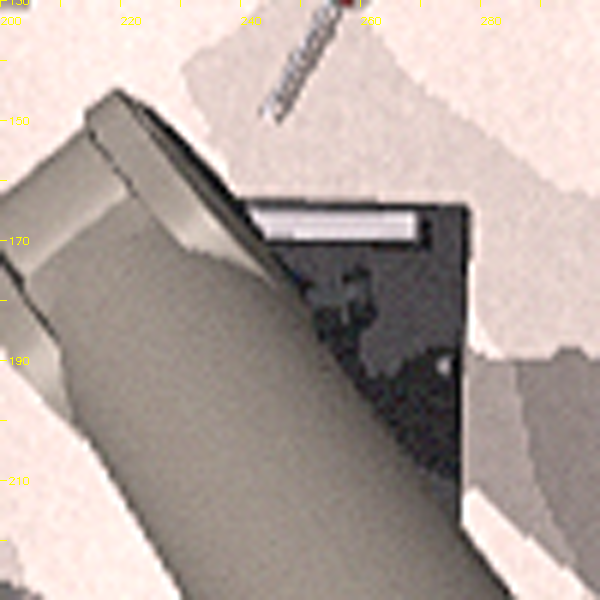

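Request:
drive_tool --pt "-2 10 7 0 0 0 45" --pt "-2 40 7 0 0 0 45" --pt "-2 75 7 0 0 0 45" --pt "-2 79 7 0 0 0 45" --pt "-2 79 7 0 0 0 45"

```text
clock: 2.7
tcp_pos: [0.5694, 0.2248, 0.0494]
orientation: [-0.217, 2.12, -2.122]
contact_force: [0.3, -0.3, 0.1]
grip_width: 0.0448
```

```bash
python3 mv.py .569 .233 .047 11.4;  
python3 snap.py 2 scene,320,90,110,110,6
```

```text
t 2.7 tcp [569.4 224.8  49.4] jawyaw -78.75 tilt y.z 0.42 j [-0.21  0.62 -0.37  1.82  0.3   0.76 -2.11] F [ 0.3 -0.3  0.1] M [ 0.04 -0.02  0.01] w 44.8
 half 0 shift [-1.2  2.4 -8.1] turn [ -0.7 179.8  -0. ]
 half 180 shift [-1.2  2.4 -8.1] turn [-0.  -0.2  0.4]
```

View pics/scene_2c.png

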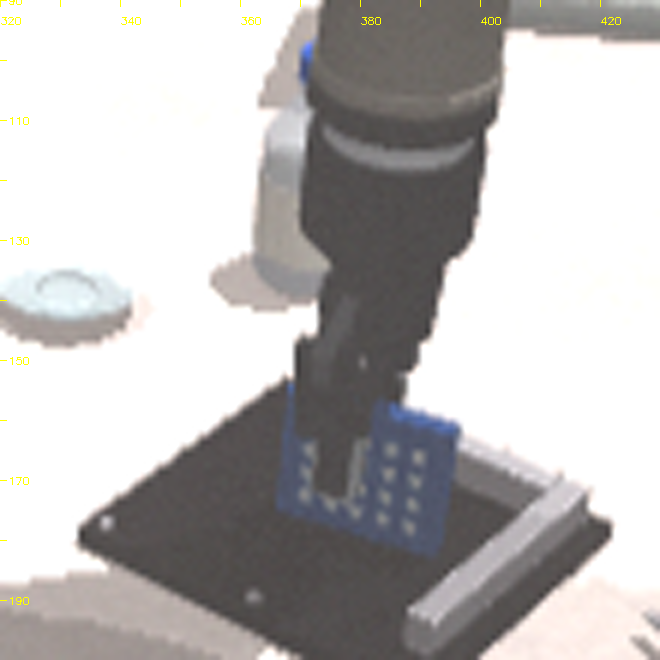

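Request:
drive_tool --pt "-1 1 -4 0 0 0 45" --pt "-1 2 -8 0 0 0 45" --pt "-1 2 -8 0 0 0 45"

```text
clock: 3.05
tcp_pos: [0.5701, 0.2352, 0.0498]
orientation: [-0.213, 2.12, -2.117]
contact_force: [0.3, -0.2, -0.7]
grip_width: 0.0451
```

```bash
python3 mv.py .569 .233 .047 11.4
```

```text
t 3.05 tcp [570.1 235.2  49.8] jawyaw -78.67 tilt y.z 0.19 j [-0.22  0.63 -0.37  1.81  0.31  0.76 -2.12] F [ 0.3 -0.2 -0.7] M [0.01 0.05 0.02] w 45.1
 half 0 shift [1.5 2.8 1.9] turn [-3.000e-01  1.799e+02  1.000e-01]
 half 180 shift [1.5 2.8 1.9] turn [ 0.1 -0.1  0.2]
```

Request:
drive_tool --pt "1 2 1 0 0 0 30" --pt "1 2 1 0 0 0 20" --pt "1 2 1 0 0 0 8" --pt "1 2 1 0 0 0 8" --pt "1 2 1 0 0 0 8"

```text
clock: 3.55
tcp_pos: [0.5694, 0.234, 0.0479]
orientation: [-0.213, 2.12, -2.117]
contact_force: [-0.8, 0.2, 1.7]
grip_width: 0.0115
```

```bash
python3 mv.py .569 .233 .047 11.4;python3 snap.py 3 scene,320,90,110,110,6
```

```text
t 3.55 tcp [569.4 234.   47.9] jawyaw -78.67 tilt y.z 0.19 j [-0.22  0.63 -0.37  1.81  0.31  0.76 -2.12] F [-0.8  0.2  1.7] M [-0.07  0.04  0.02] w 11.5
 half 0 shift [0.6 0.9 0.9] turn [-3.000e-01  1.799e+02  1.000e-01]
 half 180 shift [0.6 0.9 0.9] turn [ 0.1 -0.1  0.2]
```

View pics/scene_3c.png

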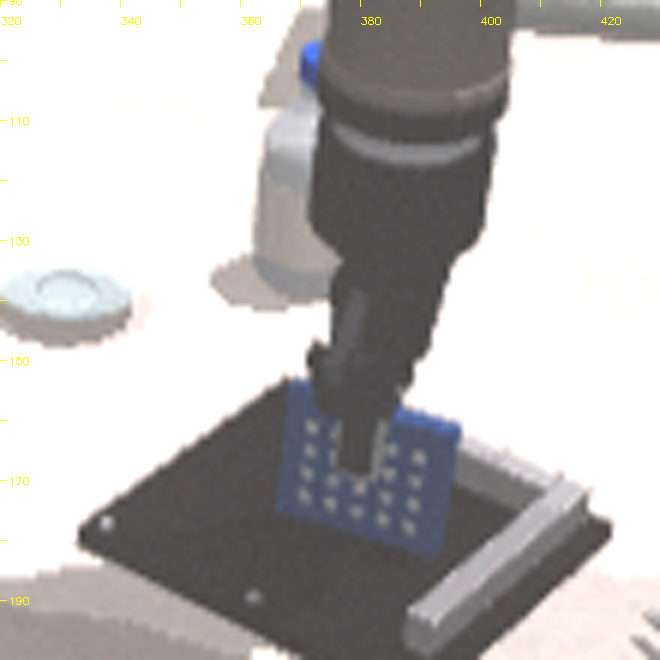

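Request:
drive_tool --pt "0 -5 0 0 0 0 8" --pt "0 -25 0 0 0 0 8" --pt "0 -65 0 0 0 0 8" --pt "0 -105 0 0 0 0 8" --pt "0 -120 0 0 0 0 8"

```text
clock: 4.1
tcp_pos: [0.5714, 0.2349, 0.172]
orientation: [-0.207, 2.12, -2.113]
contact_force: [0.5, -0.1, -2.3]
grip_width: 0.0111
```

```bash
python3 mv.py .570 -.284 .17 16.2;python3 snap.py 4 scene,300,30,130,130,6
```

```text
t 4.1 tcp [571.4 234.9 172. ] jawyaw -78.68 tilt y.z 0.23 j [-0.18  0.48 -0.42  1.74  0.22  0.97 -2.05] F [ 0.5 -0.1 -2.3] M [ 0.05 -0.02 -0.01] w 11.1
 half 0 shift [1.033e+02 1.000e-01 5.086e+02] turn [  0.2 175.1   0.3]
 half 180 shift [1.033e+02 1.000e-01 5.086e+02] turn [ 0.2 -4.9 -0.2]
```

View pics/scene_4c.png

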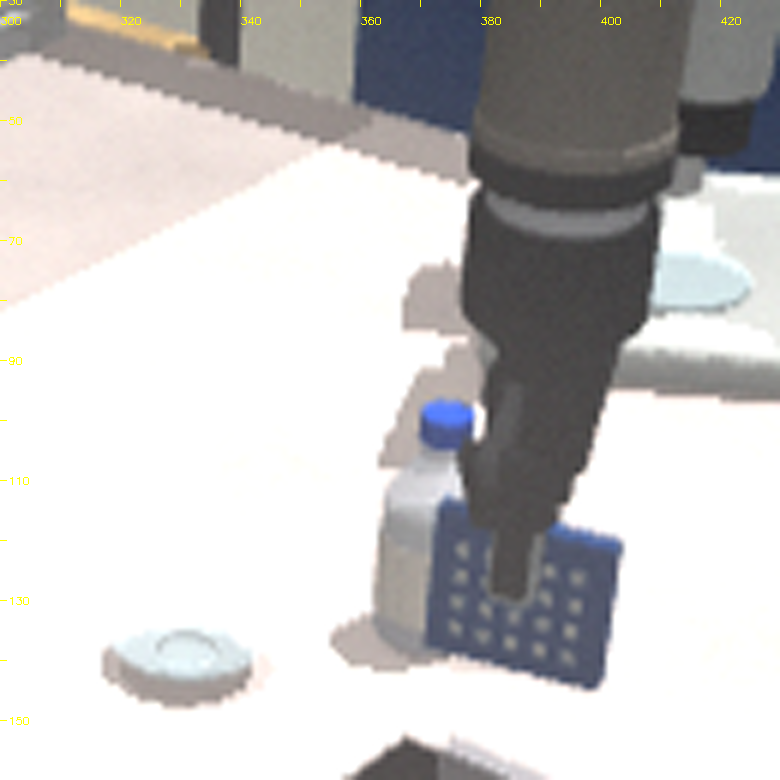

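Request:
drive_tool --pt "7 0 35 0 0 0 8" --pt "16 0 80 0 -1 0 8" --pt "25 0 125 0 -2 0 8" --pt "34 0 170 0 -3 0 8" --pt "43 0 213 0 -3 0 8"

```text
clock: 4.65
tcp_pos: [0.5701, 0.0153, 0.1702]
orientation: [-0.261, 2.091, -2.085]
contact_force: [-0.3, -0.1, -1.4]
grip_width: 0.011
```

```bash
python3 mv.py .570 -.284 .17 16.2
```

```text
t 4.65 tcp [570.1  15.3 170.2] jawyaw -75.68 tilt y.z 0.19 j [ 0.18  0.4  -0.39  1.85  0.18  0.92 -1.62] F [-0.3 -0.1 -1.4] M [-0.05 -0.07 -0.02] w 11.0
 half 0 shift [ 74.1  -0.8 290. ] turn [1.000e-01 1.781e+02 3.000e-01]
 half 180 shift [ 74.1  -0.8 290. ] turn [ 0.2 -1.9 -0.1]
```

Request:
drive_tool --pt "12 0 47 0 -1 0 8" --pt "23 0 93 0 -1 0 8" --pt "35 0 140 0 -2 0 8" --pt "47 0 186 0 -2 0 8" --pt "57 0 226 0 -2 0 8"

```text
clock: 5.15
tcp_pos: [0.569, -0.2207, 0.1675]
orientation: [-0.297, 2.074, -2.067]
contact_force: [0.2, -0.1, -2.3]
grip_width: 0.0114
```

```bash
python3 mv.py .570 -.284 .12 16.2
```

```text
t 5.15 tcp [ 569.  -220.7  167.5] jawyaw -73.78 tilt y.z 0.23 j [ 0.51  0.46 -0.32  1.76  0.17  0.96 -1.16] F [ 0.2 -0.1 -2.3] M [-0.02  0.    0.01] w 11.4
 half 0 shift [16.7 47.3 61.3] turn [ 1.0e-01 -1.8e+02 -3.0e-01]
 half 180 shift [16.7 47.3 61.3] turn [0.2 0.  0.1]
```

Request:
drive_tool --pt "8 0 30 0 0 0 8" --pt "16 0 60 0 0 0 8" --pt "17 20 61 0 0 0 8" --pt "17 60 61 0 0 0 8" --pt "17 65 61 0 0 0 8"

```text
clock: 5.65
tcp_pos: [0.565, -0.2825, 0.096]
orientation: [-0.307, 2.084, -2.065]
contact_force: [-1.0, 1.1, -3.2]
grip_width: 0.0113
```

Request:
drive_tool --pt "0 0 0 0 0 0 8"

```text
clock: 5.75
tcp_pos: [0.564, -0.2817, 0.0945]
orientation: [-0.311, 2.087, -2.064]
contact_force: [0.1, 0.5, -1.2]
grip_width: 0.0115
```

```bash
python3 snap.py 5 scene,200,190,120,120,6 top,340,150,100,80,8; python3 mv.py .570 -.284 .10 16.2
```

```text
t 5.85 tcp [ 564.5 -282.    95.7] jawyaw -73.77 tilt y.z 0.94 j [ 0.58  0.58 -0.29  1.75  0.2   0.86 -1.09] F [-0.3  0.6 -2.5] M [-0.02 -0.03 -0.03] w 10.9
 half 0 shift [-4.7 -4.4  3.4] turn [   1.  -180.    -1.1]
 half 180 shift [-4.7 -4.4  3.4] turn [0.7 0.  0.7]
```

View pics/scene_5c.png

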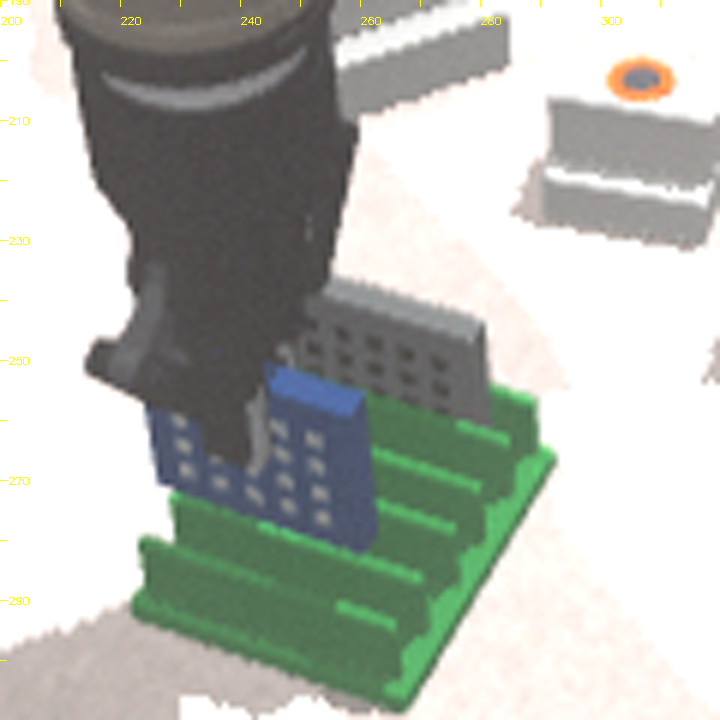

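View pics/top_5c.png

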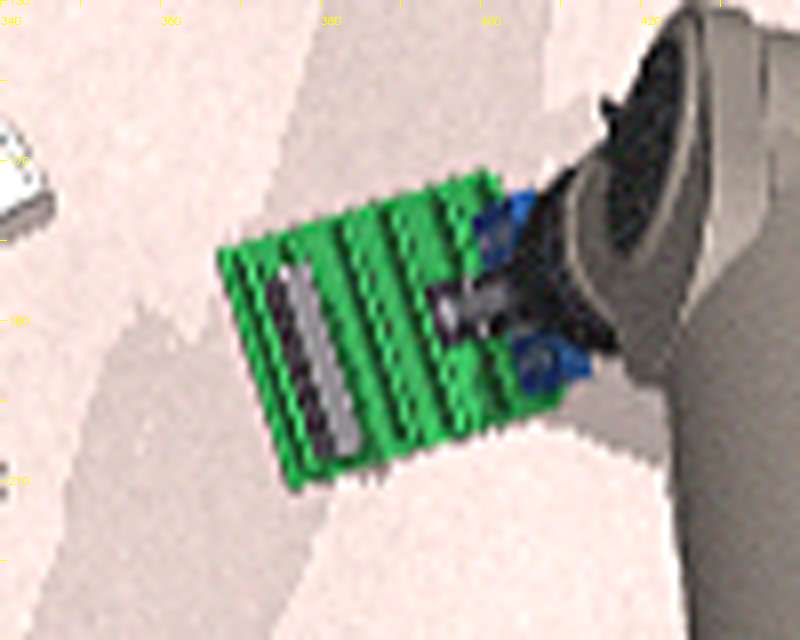

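```bash
cat > fit5.py <<'E'
from h import *
import fit0
S=(200,190,6)
st=fit0.st
pl={"scene":st([(40,-6,70),(40,6,70),(40,-6,0),(40,6,0),(-40,-6,0)],[(360,412),(366,392),(361,550),(377,545),(162,486)],S)}
rk={"scene":st([(50,-55.5,40),(50,-34.5,40),(50,-10.5,40),(50,10.5,40),(50,34.5,40),(-50,-55.5,40),(55,62.5,10),(55,-62.5,0),(-55,-62.5,10)],
 [(397,626),(423,578),(457,528),(481,488),(510,440),(142,540),(556,457),(404,712),(133,604)],S)}
for z in (.0595,):
    p,e=fit([.565,-.282,.283],pl,0,z); print("plate",z,np.round(p,4),np.degrees(p[2]).round(2),np.round(e,1))
p4,e=fit([.565,-.282,.283],pl,1,.0595); print("plate",np.round(p4,4),np.degrees(p4[2]).round(2),np.round(e,1))
q,e=fit([.558,-.242,.283],rk,0,0); print("rack",np.round(q,4),np.degrees(q[2]).round(2),np.round(e,1))
c,s=np.cos(q[2]),np.sin(q[2]); d=p[:2]-q[:2]; print("plate in rack frame mm",1000*np.array([c*d[0]+s*d[1],-s*d[0]+c*d[1]]))
d=p4[:2]-q[:2]; print("plate in rack frame mm",1000*np.array([c*d[0]+s*d[1],-s*d[0]+c*d[1]]))
E
python3 fit5.py | grep -A99 plate.0.0595
```

```text
plate 0.0595 [ 0.5648 -0.2832  0.262 ] 15.01 [-2.   0.6  0.1 -0.3  0.4  1.5  0.6 -1.9 -0.4 -0.2]
plate [ 0.548  -0.2696  0.2918  0.036 ] 16.72 [-1.9  0.5 -0.1 -0.3  0.3  0.5  0.3 -2.8  0.1  0. ]
rack [ 0.5573 -0.2424  0.2928] 16.77 [-0.  -0.1  0.3  0.3 -0.2  0.3  0.1 -0.1  0.1  0.1 -0.5 -0.4  0.2 -1.7
  0.6  1.2 -1.1 -0.1]
plate in rack frame mm [ -4.63640868 -41.16459182]
plate in rack frame mm [-16.70584966 -23.29062447]
```

Run:
```python
from h import *
im=cv2.imread("pics/scene_5.png")
x,y,w,h,s=220,240,75,75,10
p=(.5648,-.282,np.radians(16.2),.0595)
q=(.5573,-.2424,np.radians(16.5),0)
o=cv2.resize(cv2.convertScaleAbs(im[y:y+h,x:x+w],alpha=2,beta=30),None,fx=s,fy=s,interpolation=cv2.INTER_CUBIC)
raw=o.copy()
def poly(pp,L,col,closed=True):
    P=((proj("scene",place(pp,L))-[x,y]+.5)*s-.5).round().astype(int); cv2.polylines(o,[P],closed,col,1)
for xx in ((40,-6),(40,6),(-40,-6)):
    poly(p,[(*xx,0),(*xx,70)],(0,0,255),False)
for z in (0,70): poly(p,[(40,-6,z),(40,6,z),(-40,6,z),(-40,-6,z)],(0,0,255))
for yy in (-55.5,-34.5,-10.5,10.5):
    a=-1 if yy in(-55.5,-10.5) else 1
    poly(q,[(50,yy,40),(-50,yy,40),(-50,yy+(5 if a<0 else -5),40),(50,yy+(5 if a<0 else -5),40)],(255,0,255))
poly(q,[(55,-62.5,10),(55,62.5,10),(-55,62.5,10),(-55,-62.5,10)],(255,0,255))
cv2.imwrite("pics/ov5.png",o); cv2.imwrite("pics/ov5r.png",raw)
```

```text
(no output)
```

View pics/ov5.png

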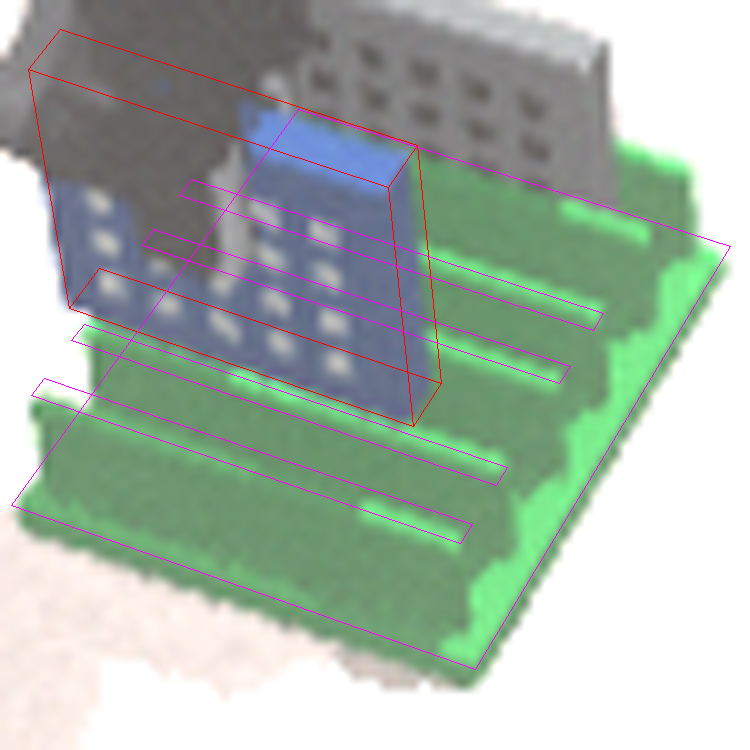

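View pics/ov5r.png

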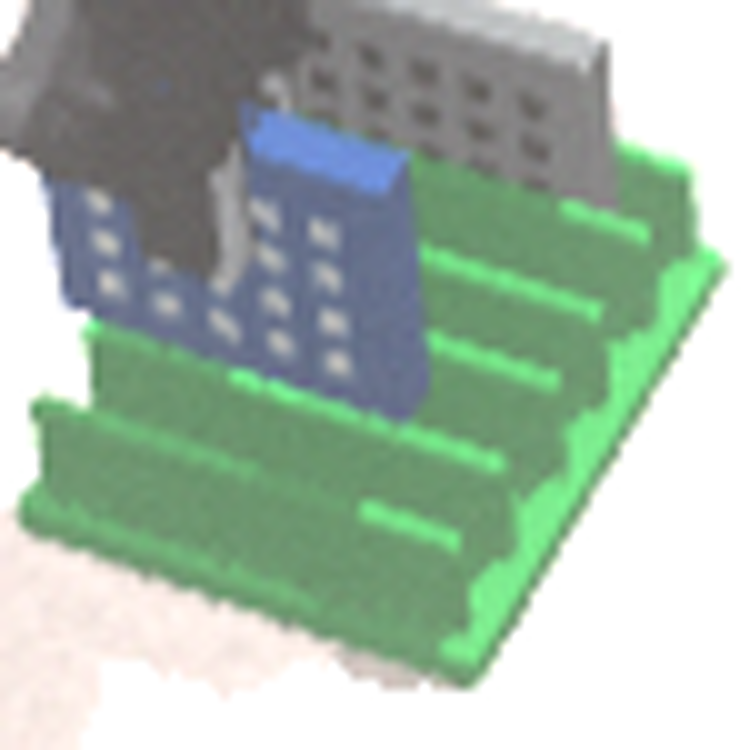

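```bash
sed -i 's/55\.5,40/58,40/g; s/34\.5,40/32,40/g; s/10\.5,40/13,40/g' fit0.py fit5.py
python3 fit0.py | grep -A3 rack
python3 fit5.py | grep -A99 plate.0.0595
cat > ov.py <<'E'
from h import *
def ov(n,pic,x,y,w,h,s,p,q,out):
    im=cv2.imread(pic)
    o=cv2.resize(cv2.convertScaleAbs(im[y:y+h,x:x+w],alpha=2,beta=30),None,fx=s,fy=s,interpolation=cv2.INTER_CUBIC)
    def poly(pp,L,col,closed=True):
        P=((proj(n,place(pp,L))-[x,y]+.5)*s-.5).round().astype(int); cv2.polylines(o,[P],closed,col,1)
    if p is not None:
        for xx in ((40,-6),(40,6),(-40,-6)): poly(p,[(*xx,0),(*xx,70)],(0,0,255),False)
        for z in (0,70): poly(p,[(40,-6,z),(40,6,z),(-40,6,z),(-40,-6,z)],(0,0,255))
    for a,b in ((-58,-53),(-37,-32),(-13,-8),(8,13),(32,37),(53,58)):
        poly(q,[(50,a,40),(-50,a,40),(-50,b,40),(50,b,40)],(255,0,255))
    poly(q,[(55,-62.5,10),(55,62.5,10),(-55,62.5,10),(-55,-62.5,10)],(255,0,255))
    cv2.imwrite(out,o)
E
```

```text
rack [ 0.5574 -0.2411  0.2848] yaw 16.32 rms 1.0
rack [ 0.5564 -0.2403  0.2821 -0.0031] yaw 16.16 rms 0.88
   top [ 0.5565 -0.2397  0.2786] 15.96 [-0.1 -0.1 -0.5 -0.  -0.6  0.1 -0.2  0.3  2.1  0.3  1.4 -0.8]
   scene [ 0.5581 -0.2419  0.2848] 16.32 [ 0.5  1.3  0.8 -1.3 -0.2 -2.6 -0.2  1.2 -1.1  0.3  0.6 -1.1  0.2 -0.9
 -0.1  1.1 -1.   0.3  1.  -1.1  0.1 -0.9 -0.1  0.8 -0.6  0.3]
plate 0.0595 [ 0.5648 -0.2832  0.262 ] 15.01 [-2.   0.6  0.1 -0.3  0.4  1.5  0.6 -1.9 -0.4 -0.2]
plate [ 0.548  -0.2696  0.2918  0.036 ] 16.72 [-1.9  0.5 -0.1 -0.3  0.3  0.5  0.3 -2.8  0.1  0. ]
rack [ 0.557  -0.2414  0.2935] 16.82 [-0.3  0.4  1.1 -1.  -0.5  0.7  0.9 -1.3 -0.2  0.5 -0.9  0.1  0.4 -2.
  0.9  0.7 -0.8 -0.5]
plate in rack frame mm [ -4.69870006 -42.27311241]
plate in rack frame mm [-16.75528583 -24.39047128]
```

```bash
sed -i 's/-32,40/-37,40/g; s/\([ (,]\)13,40/\18,40/g' fit0.py fit5.py
grep -n "58,40" fit0.py fit5.py | cut -c1-200
python3 fit0.py | grep -A3 rack
python3 fit5.py | grep rack
python3 - <<'E'
from ov import *
ov("scene","pics/scene_5.png",220,240,75,75,10,(.5655,-.283,np.radians(16.2),.0595),(.557,-.242,np.radians(16.4),0),"pics/ov5b.png")
ov("top","pics/top0.png",360,165,60,50,12,None,(.5565,-.2397,np.radians(16.),0),"pics/ov5t.png")
E
```

```text
fit0.py:11:rack={"top":st([(55,62.5,10),(55,-62.5,10),(-55,-62.5,10),(-55,62.5,10),(50,-58,40),(-50,-58,40)],
fit0.py:13: "scene":st([(55,-62.5,0),(55,62.5,10),(-55,-62.5,10),(50,-58,40),(-50,-58,40),(50,-37,40),(-50,-37,40),(50,-13,40),(-50,-13,40),(50,8,40),(-50,8,40),(50,32,40),(-50,32,40)],
fit5.py:6:rk={"scene":st([(50,-58,40),(50,-37,40),(50,-13,40),(50,8,40),(50,32,40),(-50,-58,40),(55,62.5,10),(55,-62.5,0),(-55,-62.5,10)],
rack [ 0.5573 -0.2401  0.2831] yaw 16.22 rms 0.88
rack [ 0.5565 -0.2392  0.2835 -0.0018] yaw 16.24 rms 0.82
   top [ 0.5565 -0.2397  0.2786] 15.96 [-0.1 -0.1 -0.5 -0.  -0.6  0.1 -0.2  0.3  2.1  0.3  1.4 -0.8]
   scene [ 0.5576 -0.2402  0.285 ] 16.33 [ 0.9  0.7  1.1 -1.8  0.2 -3.2  0.1  0.6 -0.7 -0.4 -0.1 -0.  -0.6  0.1
  0.3  0.4 -0.6 -0.3  0.3 -0.  -0.7  0.1  0.2  0.2 -0.2 -0.3]
rack [ 0.5573 -0.2401  0.2831] yaw 16.22 rms 0.88
rack [ 0.5565 -0.2392  0.2835 -0.0018] yaw 16.24 rms 0.82
rack [ 0.5566 -0.2406  0.2997] 17.17 [ 0.1 -0.   0.3  0.4 -0.3  0.3  0.  -0.1 -0.1  0.1 -0.6 -0.1  0.4 -2.5
plate in rack frame mm [ -4.8092746  -43.08666646]
plate in rack frame mm [-16.75434083 -25.12934185]
```

View pics/ov5b.png

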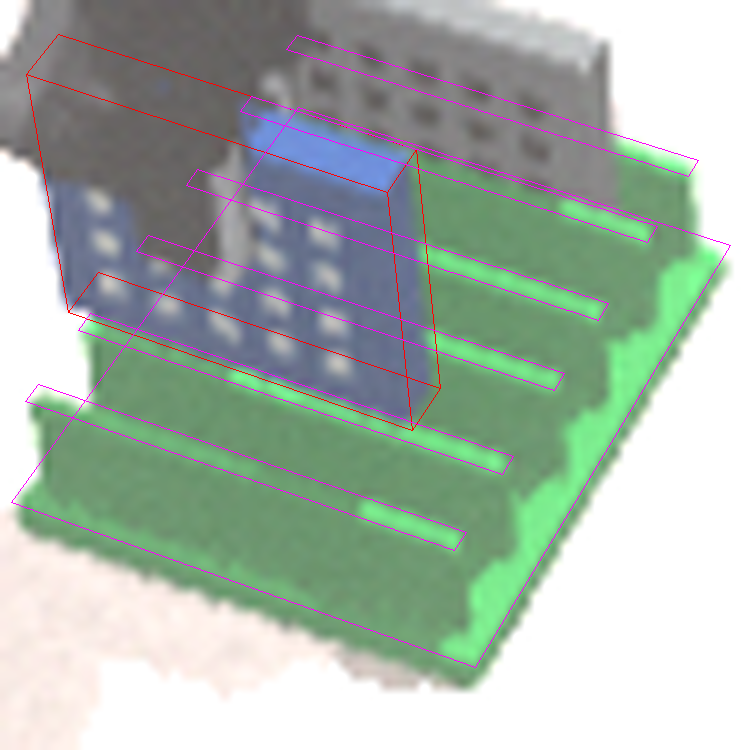

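View pics/ov5t.png

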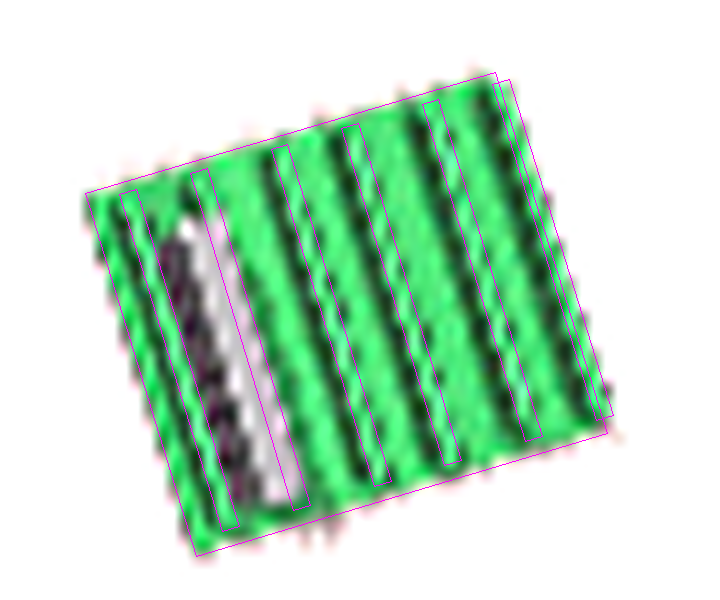

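Request:
drive_tool --pt "-2 4 1 0.3 0 0.3 8" --pt "-5 8 2 0.7 0 0.7 8" --pt "-5 10 2 0.7 0 0.7 8" --pt "-5 10 2 0.7 0 0.7 8"

```text
clock: 6.25
tcp_pos: [0.5697, -0.2823, 0.0857]
orientation: [-0.294, 2.069, -2.069]
contact_force: [0.4, -0.6, -1.9]
grip_width: 0.0112
```

```bash
python3 snap.py 6 scene,200,190,120,120,6; python3 mv.py .570 -.284 .10 16.2
python3 - <<'E'
from ov import *
from bench import r
o=r.get_obs(); t=o["tcp_pos"]
c,s=np.cos(np.radians(16.2)),np.sin(np.radians(16.2)); d=t[:2]-[.557,-.2403]; print("rackframe",c*d[0]+s*d[1],-s*d[0]+c*d[1])
ov("scene","pics/scene_6.png",220,240,75,75,10,(t[0],t[1],np.radians(16.2),t[2]-.036),(.557,-.2405,np.radians(16.4),0),"pics/ov6.png")
E
```

```text
t 6.3 tcp [ 569.8 -282.4   85.8] jawyaw -73.75 tilt y.z 0.06 j [ 0.57  0.59 -0.28  1.75  0.21  0.83 -1.1 ] F [-0.5  0.5 -1.4] M [-0.01  0.02 -0.  ] w 11.2
 half 0 shift [  0.2 -14.2   1.6] turn [-1.0e-01 -1.8e+02  1.0e-01]
 half 180 shift [  0.2 -14.2   1.6] turn [-0.   0.  -0.1]
rackframe 0.0004978171913401028 -0.04398902797344176
```

View pics/ov6.png

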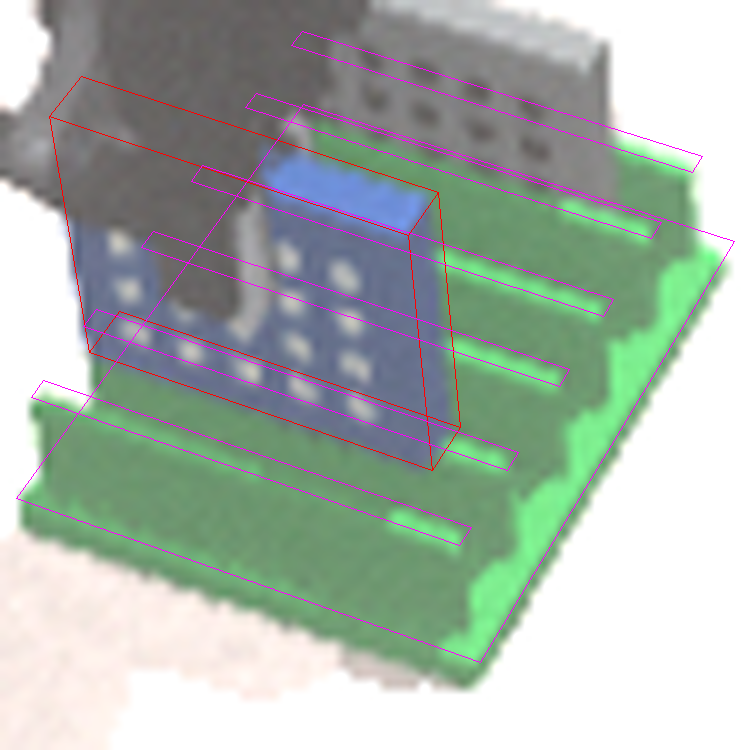

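Request:
drive_tool --pt "0 0 1.2 0 0 0 8" --pt "0 5 1.2 0 0 0 8" --pt "0 9 1.2 0 0 0 8" --pt "0 12 1.2 0 0 0 8" --pt "0 15 1.2 0 0 0 8"

```text
clock: 6.8
tcp_pos: [0.5699, -0.2835, 0.0703]
orientation: [-0.295, 2.069, -2.069]
contact_force: [0.4, -0.1, -2.0]
grip_width: 0.0111
```

```bash
python3 snap.py 7 scene,220,230,80,80,9; python3 mv.py
```

```text
t 6.85 tcp [ 569.7 -283.4   69.9] jawyaw -73.76 tilt y.z 0.01 j [ 0.57  0.61 -0.28  1.76  0.22  0.8  -1.11] F [-0.6  0.6 -1.7] M [-0.03 -0.02  0.03] w 11.4
```

View pics/scene_7c.png

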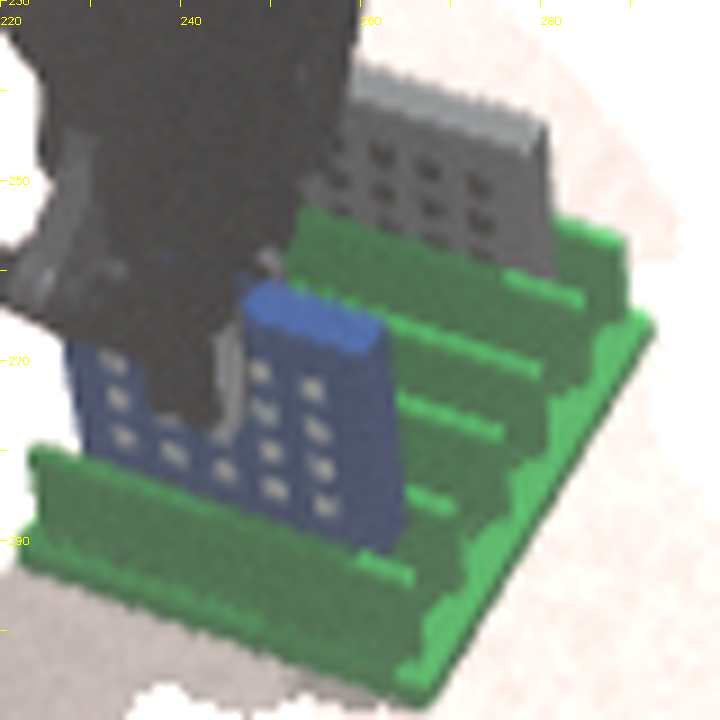

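Request:
drive_tool --pt "0 4 0 0 0 0 8" --pt "0 8 0 0 0 0 8" --pt "0 12 0 0 0 0 8" --pt "0 16 0 0 0 0 8" --pt "0 20 0 0 0 0 8"

```text
clock: 7.35
tcp_pos: [0.5697, -0.2833, 0.0495]
orientation: [-0.295, 2.07, -2.069]
contact_force: [-0.3, -0.0, -1.8]
grip_width: 0.0112
```

```bash
python3 mv.py
```

```text
t 7.35 tcp [ 569.7 -283.3   49.5] jawyaw -73.75 tilt y.z 0.02 j [ 0.56  0.64 -0.27  1.77  0.23  0.77 -1.11] F [-0.3 -0.  -1.8] M [-0.04  0.01 -0.01] w 11.2
```

Request:
drive_tool --pt "0 1.5 0 0 0 0 8" --pt "0 3 0 0 0 0 8" --pt "0 4 0 0 0 0 8"

```text
clock: 7.65
tcp_pos: [0.5698, -0.2833, 0.0459]
orientation: [-0.295, 2.07, -2.069]
contact_force: [-2.5, 1.8, 7.4]
grip_width: 0.0115
```

```bash
python3 mv.py
```

```text
t 7.65 tcp [ 569.8 -283.3   45.9] jawyaw -73.75 tilt y.z 0.01 j [ 0.56  0.64 -0.27  1.77  0.23  0.76 -1.12] F [-2.5  1.8  7.4] M [0.27 0.74 0.02] w 11.5
```

Request:
drive_tool --pt "0 4 0 0 0 0 16" --pt "0 3.5 0 0 0 0 26" --pt "0 3 0 0 0 0 30" --pt "0 3 0 0 0 0 30"

```text
clock: 8.05
tcp_pos: [0.57, -0.2834, 0.0431]
orientation: [-0.295, 2.069, -2.069]
contact_force: [-0.1, -0.9, 0.3]
grip_width: 0.03
```

Request:
drive_tool --pt "0 -10 0 0 0 0 30" --pt "0 -40 0 0 0 0 30" --pt "0 -80 0 0 0 0 30" --pt "0 -120 0 0 0 0 40" --pt "0 -120 0 0 0 0 60"

```text
clock: 8.55
tcp_pos: [0.5738, -0.2847, 0.1704]
orientation: [-0.284, 2.059, -2.071]
contact_force: [1.6, -0.7, 0.9]
grip_width: 0.0533
```

```bash
python3 snap.py 8 scene,220,230,80,80,9; python3 mv.py
```

```text
t 8.6 tcp [ 572.2 -284.2  167.3] jawyaw -73.77 tilt y.z 0.44 j [ 0.59  0.5  -0.3   1.7   0.17  0.97 -1.07] F [-0.1 -0.7 -0.5] M [-0.02  0.04  0.06] w 59.0
```

View pics/scene_8c.png

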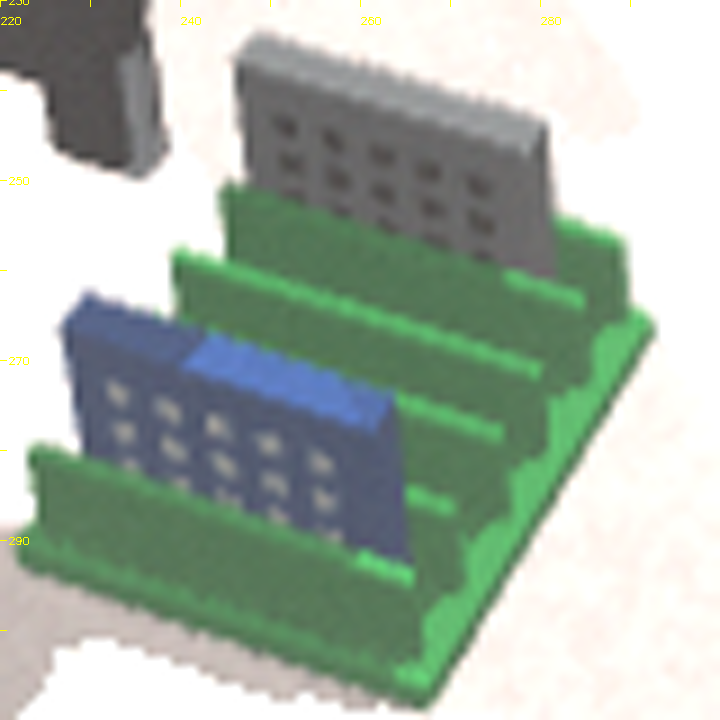

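The blue plate now stands in slot0, its top at about the same height above the walls as the grey plate's (crop tops near (240,350) and (390,90)). The block comes next.

```bash
python3 mv.py .517 -.0264 .13 26
python3 - <<'E'
from h import *
for n,(x,y,w,h,s),p in (("top",(305,180,45,45,12),(.5168,-.0264,np.radians(26),0)),("scene",(280,185,60,55,10),(.5168,-.0264,np.radians(26),0))):
    im=cv2.imread(f"pics/{n}0.png")
    o=cv2.resize(cv2.convertScaleAbs(im[y:y+h,x:x+w],alpha=1.2),None,fx=s,fy=s,interpolation=cv2.INTER_CUBIC)
    for a,b,z in ((35,18,58),(35,18,24),(35,30,24),(35,30,0)):
        P=((proj(n,place(p,[(a,b,z),(a,-b,z),(-a,-b,z),(-a,b,z)]))-[x,y]+.5)*s-.5).round().astype(int); cv2.polylines(o,[P],True,(0,0,255),1)
    cv2.imwrite(f"pics/ovb_{n}.png",o)
E
```

```text
t 8.6 tcp [ 572.2 -284.2  167.3] jawyaw -73.77 tilt y.z 0.44 j [ 0.59  0.5  -0.3   1.7   0.17  0.97 -1.07] F [-0.1 -0.7 -0.5] M [-0.02  0.04  0.06] w 59.0
 half 0 shift [ -18.9   36.2 -263.1] turn [  0.5 170.2  -0.5]
 half 180 shift [ -18.9   36.2 -263.1] turn [-0.3 -9.8 -0.3]
```

View pics/ovb_top.png

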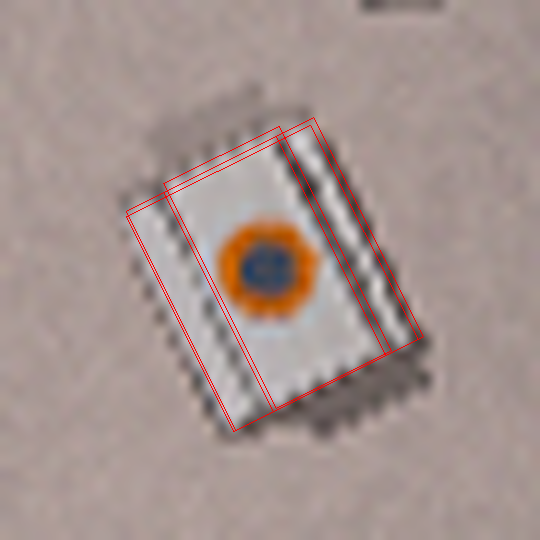

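View pics/ovb_scene.png

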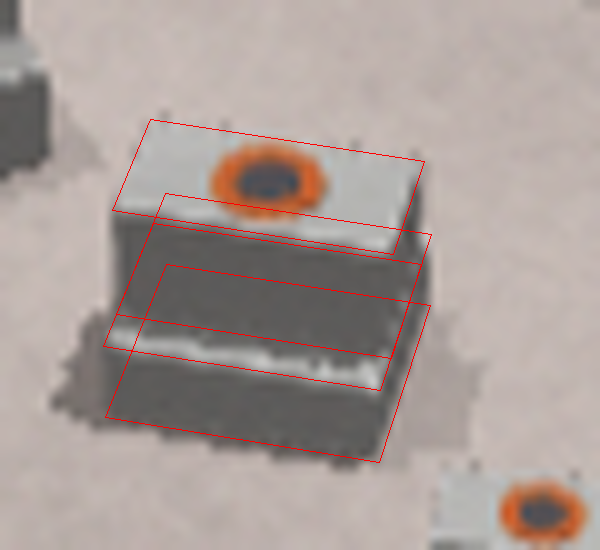

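Request:
drive_tool --pt "-3 0 -40 0 -2 0 65" --pt "-7 0 -90 0 -4 0 65" --pt "-10 0 -140 0 -6 0 65" --pt "-14 0 -190 0 -8 0 65" --pt "-17 5 -235 0 -10 0 65"

```text
clock: 9.1
tcp_pos: [0.5218, -0.0516, 0.1612]
orientation: [-0.453, 1.959, -1.968]
contact_force: [0.2, 1.7, -0.0]
grip_width: 0.0649
```

```bash
python3 mv.py .517 -.0264 .11 26
```

```text
t 9.1 tcp [521.8 -51.6 161.2] jawyaw -63.64 tilt y.z 0.44 j [ 0.33  0.34 -0.43  1.96  0.19  0.86 -1.31] F [ 0.2  1.7 -0. ] M [ 0.06 -0.08 -0.01] w 64.9
 half 0 shift [ -6.6  51.1 -25. ] turn [  -0.5 -179.6    0.5]
 half 180 shift [ -6.6  51.1 -25. ] turn [-0.3  0.4 -0.3]
```

Request:
drive_tool --pt "-4 10 -15 -0.3 0 -0.3 65" --pt "-7 30 -25 -0.3 0 -0.3 65" --pt "-7 50 -25 -0.3 0 -0.3 65" --pt "-7 51 -25 -0.3 0 -0.3 65"

```text
clock: 9.5
tcp_pos: [0.5148, -0.0259, 0.1075]
orientation: [-0.468, 1.968, -1.966]
contact_force: [-0.1, 0.2, -0.5]
grip_width: 0.0649
```

```bash
python3 snap.py 9 scene,270,160,80,80,9; python3 mv.py .517 -.0264 .031 26
```

```text
t 9.55 tcp [515.7 -26.2 108.6] jawyaw -63.62 tilt y.z 0.22 j [ 0.27  0.41 -0.42  2.01  0.24  0.76 -1.4 ] F [-0.7 -0.3  0.3] M [0.02 0.02 0.  ] w 65.0
 half 0 shift [-1.3 77.6  0.8] turn [ 3.000e-01 -1.796e+02 -1.000e-01]
 half 180 shift [-1.3 77.6  0.8] turn [0.1 0.4 0.2]
```

View pics/scene_9c.png

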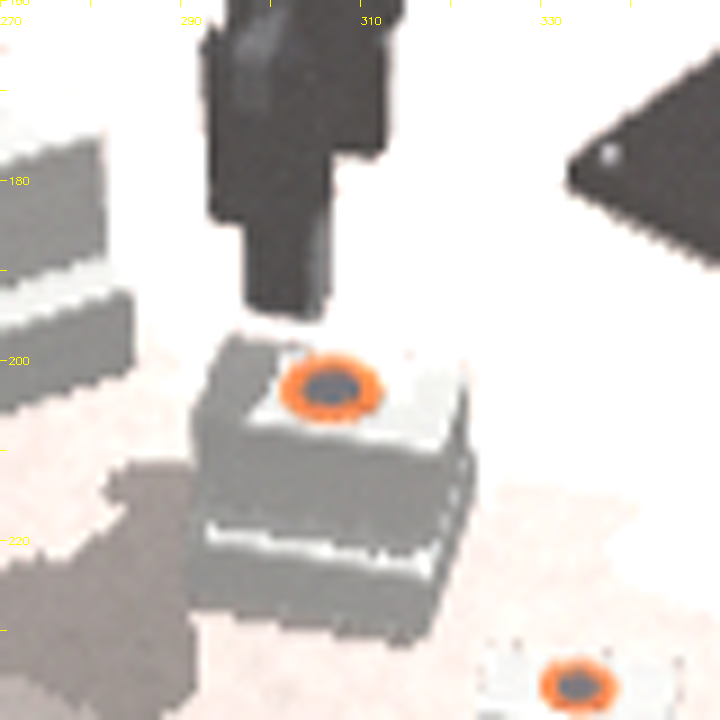

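Request:
drive_tool --pt "-1 20 1 0 0 0 65" --pt "-1 45 1 0 0 0 65" --pt "-1 68 1 0 0 0 65" --pt "-1 76 1 0 0 0 65" --pt "-1 76 1 0 0 0 60"

```text
clock: 10.05
tcp_pos: [0.5165, -0.027, 0.0324]
orientation: [-0.466, 1.969, -1.967]
contact_force: [1.1, -0.4, 0.5]
grip_width: 0.0602
```

```bash
python3 mv.py .517 -.0264 .031 26
```

```text
t 10.05 tcp [516.5 -27.   32.4] jawyaw -63.65 tilt y.z 0.3 j [ 0.22  0.54 -0.36  2.05  0.32  0.61 -1.47] F [ 1.1 -0.4  0.5] M [-0.    0.08 -0.01] w 60.2
 half 0 shift [-0.7  1.4 -0.3] turn [   0.4 -179.6   -0.2]
 half 180 shift [-0.7  1.4 -0.3] turn [0.1 0.4 0.3]
```

Close with about 70 N, gently.

Request:
drive_tool --pt "-1 0 0 0 0 0 48" --pt "-1 0 0 0 0 0 40" --pt "-1 0 0 0 0 0 32" --pt "-1 0 0 0 0 0 32" --pt "-1 0 0 0 0 0 32" --squeeze 70

```text
clock: 10.55
tcp_pos: [0.5184, -0.0262, 0.0338]
orientation: [-0.464, 1.967, -1.966]
contact_force: [-0.7, 1.5, 6.5]
grip_width: 0.0347
```

```bash
python3 mv.py .517 -.0264 .031 26; python3 snap.py 10 scene,270,160,80,80,9
```

```text
t 10.55 tcp [518.4 -26.2  33.8] jawyaw -63.64 tilt y.z 0.17 j [ 0.22  0.53 -0.37  2.05  0.32  0.62 -1.47] F [-0.7  1.5  6.5] M [0.26 0.35 0.02] w 34.7
 half 0 shift [ 1.3  2.8 -0.4] turn [ 3.000e-01 -1.796e+02 -1.000e-01]
 half 180 shift [ 1.3  2.8 -0.4] turn [0.1 0.4 0.2]
```

View pics/scene_10c.png

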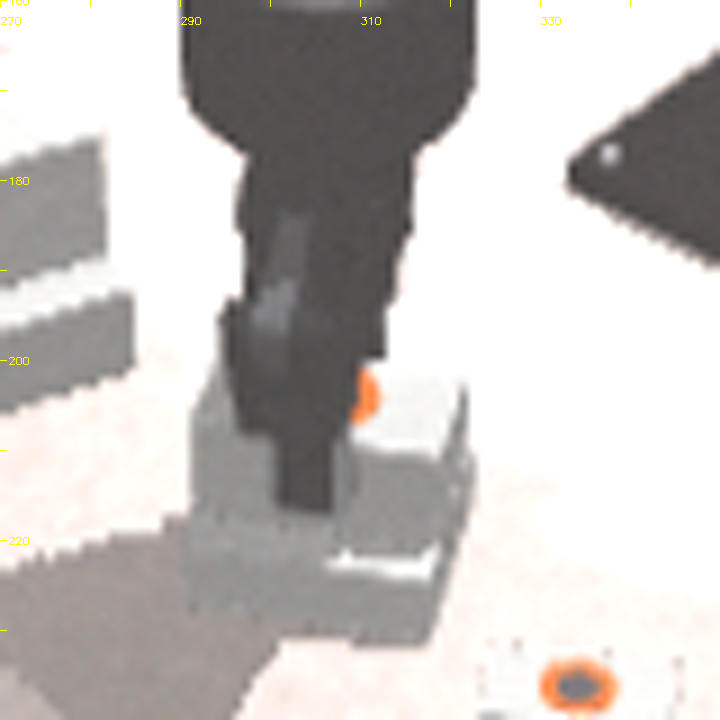

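Request:
drive_tool --pt "0 -5 0 0 0 0 32" --pt "0 -25 0 0 0 0 32" --pt "0 -60 0 0 0 0 32" --pt "0 -90 0 0 0 0 32" --pt "0 -95 0 0 0 0 32"

```text
clock: 11.1
tcp_pos: [0.5209, -0.0262, 0.1325]
orientation: [-0.457, 1.963, -1.966]
contact_force: [0.1, -0.9, -2.5]
grip_width: 0.0343
```

```bash
python3 mv.py .586 .250 .12 -1.7; python3 snap.py 11 scene,270,100,100,100,7
```

```text
t 11.1 tcp [520.9 -26.2 132.5] jawyaw -63.65 tilt y.z 0.2 j [ 0.29  0.38 -0.43  1.99  0.22  0.81 -1.38] F [ 0.1 -0.9 -2.5] M [ 0.01 -0.11  0.03] w 34.3
 half 0 shift [-180.9   12.6 -218.6] turn [-2.00e-01 -1.52e+02  1.00e-01]
 half 180 shift [-180.9   12.6 -218.6] turn [-0.1 28.  -0.2]
```

View pics/scene_11c.png

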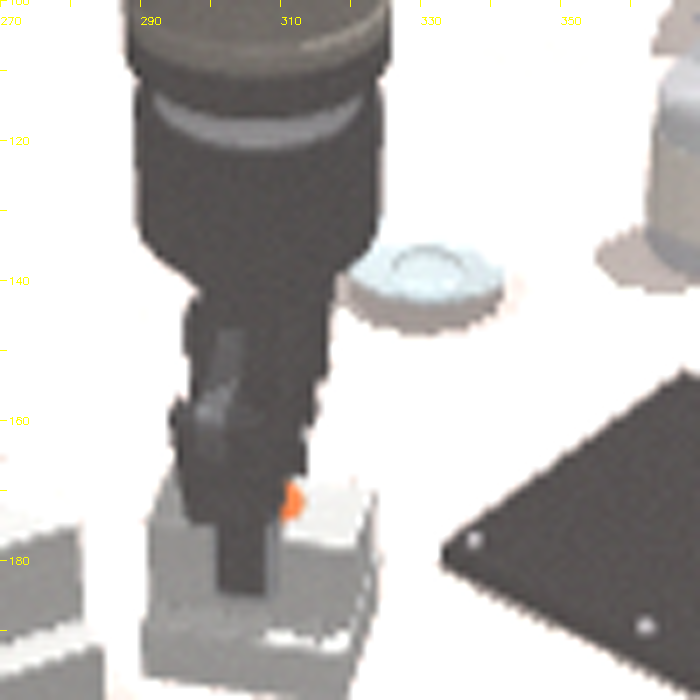

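Request:
drive_tool --pt "-22 0 -26 0 3 0 32" --pt "-50 0 -60 0 8 0 32" --pt "-78 0 -94 0 13 0 32" --pt "-106 0 -128 0 18 0 32" --pt "-134 0 -162 0 23 0 32"

```text
clock: 11.65
tcp_pos: [0.5675, 0.1792, 0.1295]
orientation: [-0.061, 2.192, -2.197]
contact_force: [1.5, 0.7, -3.3]
grip_width: 0.0347
```

```bash
python3 mv.py .586 .250 .10 -1.7
```

```text
t 11.65 tcp [567.5 179.2 129.5] jawyaw -86.88 tilt y.z 0.14 j [-0.13  0.49 -0.37  1.82  0.22  0.87 -2.12] F [ 1.5  0.7 -3.3] M [ 0.02 -0.1  -0.05] w 34.7
 half 0 shift [-22.3  29.3 -69.7] turn [ 1.000e-01 -1.752e+02  2.000e-01]
 half 180 shift [-22.3  29.3 -69.7] turn [-0.1  4.8  0. ]
```

Request:
drive_tool --pt "-10 0 -30 0 2 0 32" --pt "-18 5 -55 0 4 0 32" --pt "-22 20 -70 0 4.8 0 32" --pt "-22 45 -70 0 4.8 0 32" --pt "-22 58 -70 0 4.8 0 32"

```text
clock: 12.15
tcp_pos: [0.5832, 0.2496, 0.0674]
orientation: [-0.024, -2.199, 2.21]
contact_force: [-0.7, -0.9, -4.0]
grip_width: 0.0348
```

Request:
drive_tool --pt "0 0 0 0 0 0 32"

```text
clock: 12.25
tcp_pos: [0.5813, 0.2477, 0.0642]
orientation: [-0.019, -2.193, 2.211]
contact_force: [-0.6, 0.5, -4.1]
grip_width: 0.035
```

```bash
python3 snap.py 12 scene,320,90,110,110,7; python3 mv.py .586 .250 .056 -1.7
```

```text
t 12.3 tcp [581.5 247.9  64.9] jawyaw -91.63 tilt y.z 0.74 j [-0.27  0.62 -0.32  1.76  0.26  0.81 -2.32] F [ 0.1  0.4 -3.8] M [-0.03 -0.01 -0.04] w 34.9
 half 0 shift [-4.6  8.9 -2.3] turn [   0.9 -179.9    0.7]
 half 180 shift [-4.6  8.9 -2.3] turn [-0.5  0.1  0.6]
```

View pics/scene_12c.png

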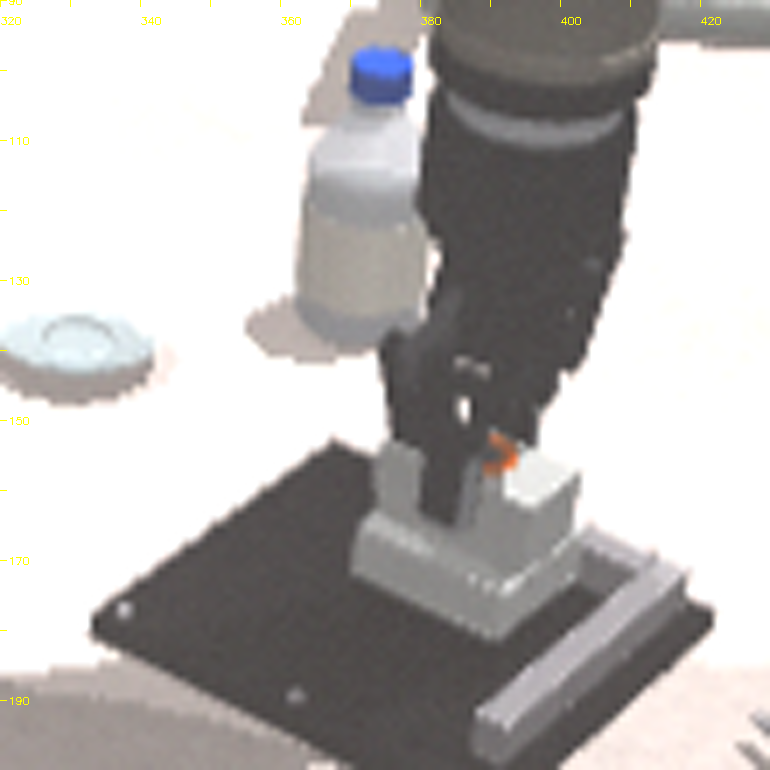

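Request:
drive_tool --pt "-2 3 -1 -0.2 0 0.3 32" --pt "-4 8 -2 -0.5 0 0.6 32" --pt "-4 12 -2 -0.5 0 0.6 32" --pt "-4 14 -2 -0.5 0 0.6 32" --pt "-4 15 -2 -0.5 0 0.6 32"

```text
clock: 12.8
tcp_pos: [0.5853, 0.2496, 0.0499]
orientation: [-0.032, -2.208, 2.207]
contact_force: [0.2, -0.3, -3.6]
grip_width: 0.0349
```

```bash
python3 mv.py .586 .250 .046 -1.7
```

```text
t 12.8 tcp [585.3 249.6  49.9] jawyaw -91.63 tilt y.z 0.04 j [-0.27  0.64 -0.32  1.77  0.27  0.77 -2.32] F [ 0.2 -0.3 -3.6] M [0.05 0.01 0.  ] w 34.9
 half 0 shift [-0.6  3.9 -0.4] turn [-0.000e+00 -1.799e+02 -1.000e-01]
 half 180 shift [-0.6  3.9 -0.4] turn [ 0.   0.1 -0. ]
```

Request:
drive_tool --pt "0 1.5 0 0 0 0 32" --pt "0 3 0 0 0 0 32" --pt "0 4 0 0 0 0 32"

```text
clock: 13.1
tcp_pos: [0.5855, 0.2497, 0.0459]
orientation: [-0.032, -2.208, 2.207]
contact_force: [-0.1, -1.4, 2.6]
grip_width: 0.0349
```

```bash
python3 mv.py
```

```text
t 13.1 tcp [585.5 249.7  45.9] jawyaw -91.63 tilt y.z 0.06 j [-0.27  0.65 -0.32  1.77  0.27  0.77 -2.32] F [-0.1 -1.4  2.6] M [-0.14  0.32  0.02] w 34.9
```

Request:
drive_tool --pt "-2 4 0 0 0 0 32" --pt "-4 4 0 0 0 0 32" --pt "-6 4 0 0 0 0 32" --pt "-8 4 0 0 0 0 32"

```text
clock: 13.5
tcp_pos: [0.5938, 0.2517, 0.0458]
orientation: [-0.033, -2.212, 2.206]
contact_force: [-8.1, 0.0, 22.9]
grip_width: 0.0348
```

```bash
python3 mv.py;python3 snap.py 13 scene,340,130,80,80,9 top,210,145,70,70,9
```

```text
t 13.5 tcp [593.8 251.7  45.8] jawyaw -91.58 tilt y.z 0.22 j [-0.27  0.66 -0.32  1.75  0.27  0.77 -2.32] F [-8.1  0.  22.9] M [-0.48  2.12 -0.01] w 34.8
```

View pics/scene_13c.png

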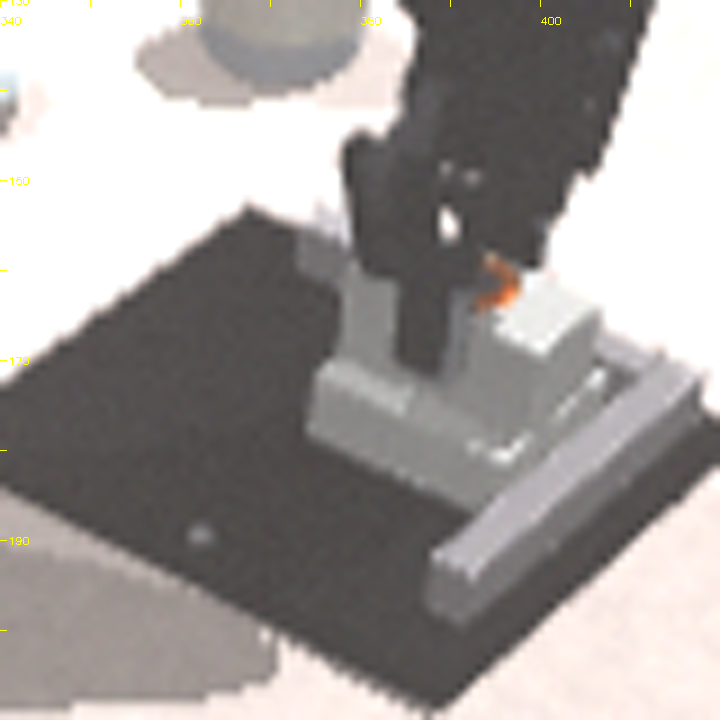

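View pics/top_13c.png

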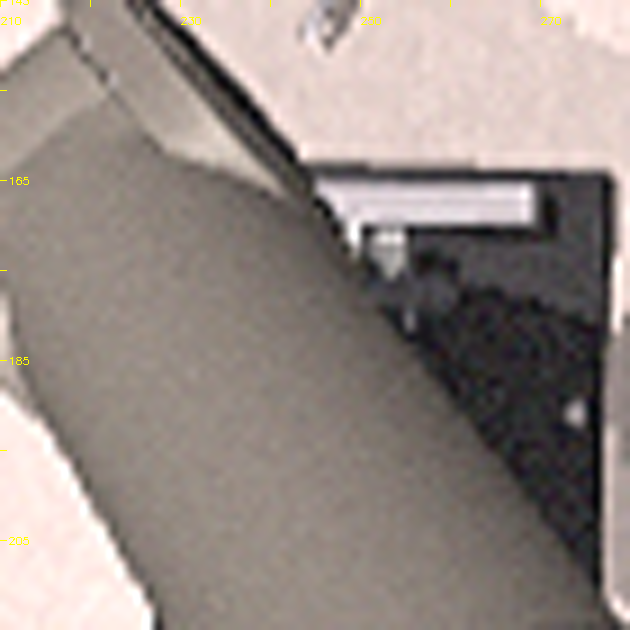

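Request:
drive_tool --pt "0 0.5 0 0 0 0 32" --pt "-1.5 0.5 0 0 0 0 32" --pt "-3 0.5 0 0 0 0 32" --pt "-4 0.5 0 0 0 0 32"

```text
clock: 14.0
tcp_pos: [0.5981, 0.2522, 0.0459]
orientation: [-0.033, -2.212, 2.205]
contact_force: [-3.9, 0.6, 7.8]
grip_width: 0.0348
```

```bash
python3 mv.py
```

```text
t 14.0 tcp [598.1 252.2  45.9] jawyaw -91.58 tilt y.z 0.24 j [-0.27  0.66 -0.31  1.74  0.27  0.78 -2.31] F [-3.9  0.6  7.8] M [-0.23  1.05 -0.1 ] w 34.8
```

```bash
python3 mv.py .600 .2522 .046 -1.7
```

```text
t 14.0 tcp [598.1 252.2  45.9] jawyaw -91.58 tilt y.z 0.24 j [-0.27  0.66 -0.31  1.74  0.27  0.78 -2.31] F [-3.9  0.6  7.8] M [-0.23  1.05 -0.1 ] w 34.8
 half 0 shift [-1.9 -0.1 -0.1] turn [  -0.2 -179.9   -0.3]
 half 180 shift [-1.9 -0.1 -0.1] turn [ 0.2  0.1 -0.1]
```

Request:
drive_tool --pt "-1 0.5 0 0.2 0 -0.1 32" --pt "-2 0.5 0 0.2 0 -0.1 32" --pt "-3 0.5 0 0.2 0 -0.1 32"

```text
clock: 14.3
tcp_pos: [0.5989, 0.2523, 0.0459]
orientation: [-0.026, -2.204, 2.207]
contact_force: [-11.5, -2.0, 13.7]
grip_width: 0.0346
```

```bash
python3 mv.py .600 .2522 .046 -1.7
```

```text
t 14.3 tcp [598.9 252.3  45.9] jawyaw -91.58 tilt y.z 0.22 j [-0.27  0.67 -0.31  1.73  0.27  0.79 -2.31] F [-11.5  -2.   13.7] M [-0.16  2.59 -0.08] w 34.6
 half 0 shift [-1.1 -0.1  0.1] turn [ 3.000e-01 -1.799e+02  1.000e-01]
 half 180 shift [-1.1 -0.1  0.1] turn [-0.1  0.1  0.2]
```

Request:
drive_tool --pt "-0.5 0 -1.5 0 0 0.1 32" --pt "-0.5 0 -3 0 0 0.1 32" --pt "-0.5 0 -5 0 0 0.1 32" --pt "-0.5 0 -7 0 0 0.1 32"

```text
clock: 14.7
tcp_pos: [0.5991, 0.2569, 0.0461]
orientation: [-0.028, -2.199, 2.21]
contact_force: [-5.2, -6.6, 8.8]
grip_width: 0.0347
```

```bash
python3 mv.py .600 .2625 .046 -1.7
```

```text
t 14.7 tcp [599.1 256.9  46.1] jawyaw -91.69 tilt y.z 0.37 j [-0.28  0.67 -0.31  1.72  0.27  0.8  -2.32] F [-5.2 -6.6  8.8] M [-1.21  1.3  -0.1 ] w 34.7
 half 0 shift [-0.8  0.  -5.7] turn [   0.4 -180.     0.5]
 half 180 shift [-0.8  0.  -5.7] turn [-0.3  0.   0.2]
```

Request:
drive_tool --pt "-0.5 0 -1.5 -0.3 0 0.2 32" --pt "-0.5 0 -3 -0.3 0 0.2 32" --pt "-0.5 0 -3 -0.3 0 0.2 32"

```text
clock: 15.0
tcp_pos: [0.5991, 0.2581, 0.046]
orientation: [-0.031, -2.202, 2.208]
contact_force: [-5.3, -4.3, 8.3]
grip_width: 0.0346
```

```bash
python3 mv.py .600 .2625 .046 -1.7; python3 snap.py 14 scene,340,130,80,80,9
```

```text
t 15.0 tcp [599.1 258.1  46. ] jawyaw -91.74 tilt y.z 0.21 j [-0.28  0.67 -0.31  1.72  0.27  0.79 -2.32] F [-5.3 -4.3  8.3] M [-0.94  1.2  -0.01] w 34.6
 half 0 shift [-0.8 -0.  -4.4] turn [ -0.2 180.   -0.3]
 half 180 shift [-0.8 -0.  -4.4] turn [-0.2 -0.   0.1]
```

View pics/scene_14c.png

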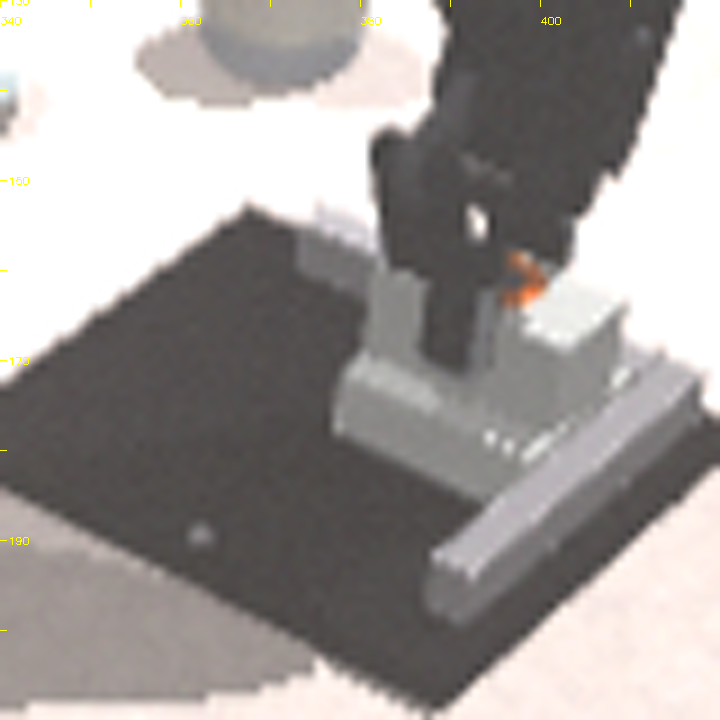

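Request:
drive_tool --pt "-1 0 -2 -0.3 0 0.2 32" --pt "-1 0 -4 -0.3 0 0.2 32" --pt "-1 0 -5 -0.3 0 0.2 32" --pt "-1 0 -5 -0.3 0 0.2 32"

```text
clock: 15.45
tcp_pos: [0.5992, 0.2609, 0.046]
orientation: [-0.032, -2.203, 2.206]
contact_force: [-7.4, -5.2, 9.7]
grip_width: 0.0348
```

```bash
python3 mv.py .600 .2625 .046 -1.7
```

```text
t 15.45 tcp [599.2 260.9  46. ] jawyaw -91.8 tilt y.z 0.14 j [-0.28  0.67 -0.31  1.72  0.27  0.79 -2.33] F [-7.4 -5.2  9.7] M [-1.21  1.57  0.08] w 34.8
 half 0 shift [-0.8 -0.1 -1.7] turn [-2.000e-01  1.799e+02 -1.000e-01]
 half 180 shift [-0.8 -0.1 -1.7] turn [-0.1 -0.1  0.1]
```

Request:
drive_tool --pt "-1 0 -2 -0.2 0 0.1 32" --pt "-1 0 -4 -0.2 0 0.1 32" --pt "-1 0 -5 -0.2 0 0.1 32" --pt "-1 0 -5 -0.2 0 0.1 32"

```text
clock: 15.85
tcp_pos: [0.5992, 0.2638, 0.046]
orientation: [-0.032, -2.202, 2.206]
contact_force: [-6.5, -6.5, 9.4]
grip_width: 0.0351
```

```bash
python3 mv.py .600 .2625 .046 -1.7
```

```text
t 15.85 tcp [599.2 263.8  46. ] jawyaw -91.84 tilt y.z 0.2 j [-0.29  0.67 -0.31  1.72  0.27  0.8  -2.33] F [-6.5 -6.5  9.4] M [-1.13  1.54  0.01] w 35.1
 half 0 shift [-0.8 -0.   1.2] turn [ -0.3 179.9  -0.2]
 half 180 shift [-0.8 -0.   1.2] turn [-0.1 -0.1  0.2]
```

Request:
drive_tool --pt "-1 0 -2 -0.2 0 0.2 32" --pt "-1 0 -4 -0.2 0 0.2 32" --pt "-1 0 -5 -0.2 0 0.2 32" --pt "-1 0 -5 -0.2 0 0.2 32"

```text
clock: 16.25
tcp_pos: [0.5993, 0.264, 0.046]
orientation: [-0.033, -2.196, 2.21]
contact_force: [-9.3, -12.2, 15.3]
grip_width: 0.0347
```

```bash
python3 mv.py .600 .2625 .046 -1.7; python3 snap.py 15 scene,340,130,80,80,9
```

```text
t 16.25 tcp [599.3 264.   46. ] jawyaw -91.92 tilt y.z 0.4 j [-0.29  0.67 -0.31  1.71  0.27  0.8  -2.34] F [ -9.3 -12.2  15.3] M [-2.33  1.98  0.42] w 34.7
 half 0 shift [-0.8  0.1  1.5] turn [ -0.3 179.8  -0.6]
 half 180 shift [-0.8  0.1  1.5] turn [-0.4 -0.2  0.2]
```

View pics/scene_15c.png

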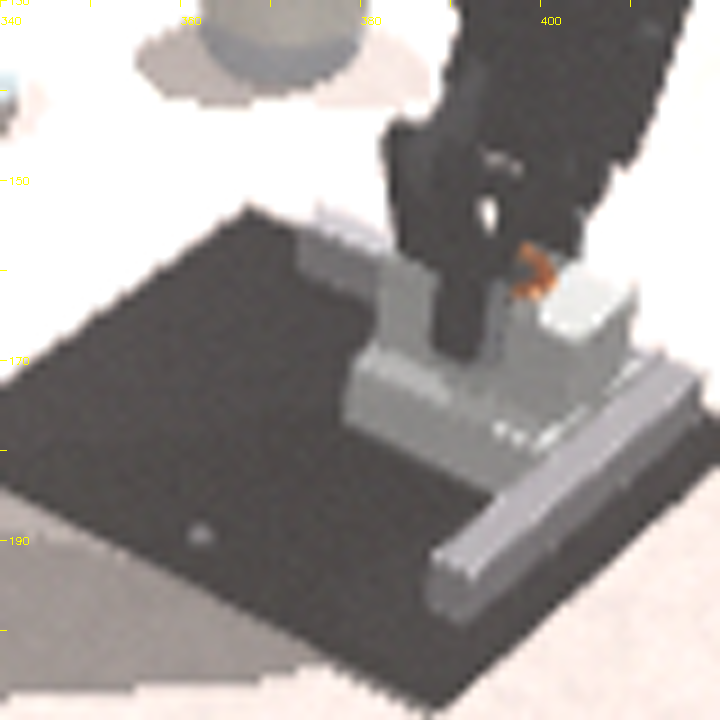

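Request:
drive_tool --pt "-1 -0.6 -1 -0.3 -0.2 0.2 32" --pt "-2 -1.2 -2 -0.5 -0.4 0.3 32" --pt "-2 -1.2 -3 -0.5 -0.4 0.3 32" --pt "-2 -1.2 -3 -0.5 -0.4 0.3 32"

```text
clock: 16.7
tcp_pos: [0.5993, 0.2639, 0.046]
orientation: [-0.028, -2.203, 2.208]
contact_force: [-7.5, -6.9, 5.6]
grip_width: 0.0347
```

```bash
python3 mv.py .600 .2625 .046 -1.7
```

```text
t 16.7 tcp [599.3 263.9  46. ] jawyaw -91.63 tilt y.z 0.25 j [-0.29  0.67 -0.31  1.72  0.27  0.8  -2.33] F [-7.5 -6.9  5.6] M [-1.41  1.69 -0.22] w 34.7
 half 0 shift [-0.8  0.   1.4] turn [   0.3 -179.9    0.2]
 half 180 shift [-0.8  0.   1.4] turn [-0.1  0.1  0.2]
```

Request:
drive_tool --pt "-2 -1.2 -3 -0.2 0.0 0.2 32" --pt "-2 -1.2 -3 -0.2 0.0 0.2 32" --pt "-2 -1.2 -3 -0.2 0.0 0.2 32" --pt "-2 -1.2 -3 -0.2 0.0 0.2 32" --pt "-2 -1.2 -3 -0.2 0.0 0.2 32"

```text
clock: 17.2
tcp_pos: [0.5993, 0.2639, 0.0461]
orientation: [-0.027, -2.199, 2.209]
contact_force: [-7.7, -6.5, 4.9]
grip_width: 0.0348
```

```bash
python3 mv.py .600 .2625 .046 -1.7;  python3 snap.py 16 scene,340,130,80,80,9; python3 mv.py
```

```text
t 17.2 tcp [599.3 263.9  46.1] jawyaw -91.7 tilt y.z 0.38 j [-0.29  0.68 -0.31  1.71  0.27  0.8  -2.33] F [-7.7 -6.5  4.9] M [-1.31  1.67 -0.07] w 34.8
 half 0 shift [-0.8  0.1  1.4] turn [ -0.4 180.   -0.4]
 half 180 shift [-0.8  0.1  1.4] turn [-0.2 -0.   0.3]
t 17.25 tcp [599.3 263.9  46. ] jawyaw -91.7 tilt y.z 0.38 j [-0.29  0.68 -0.31  1.71  0.27  0.8  -2.33] F [-7.8 -7.   6.2] M [-1.29  1.65 -0.09] w 34.7
```

View pics/scene_16c.png

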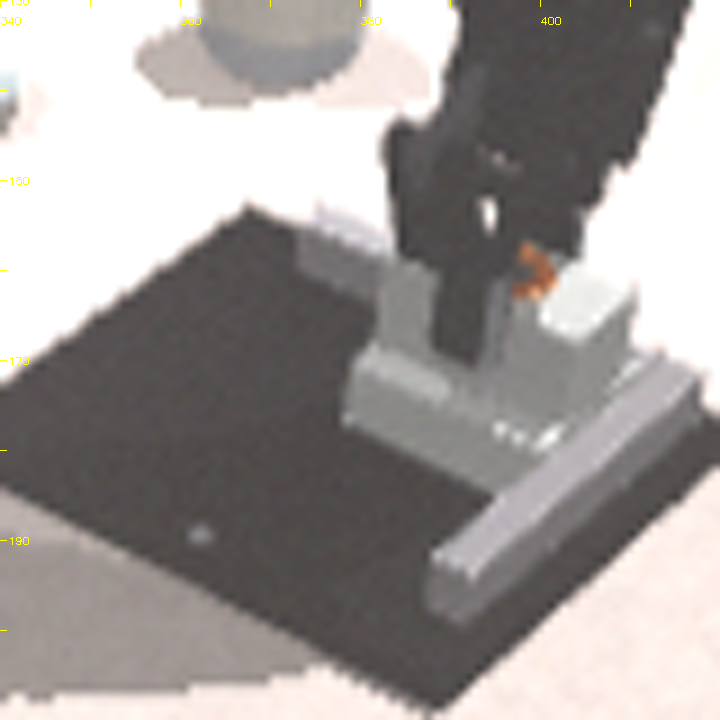

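View pics/scene_16.png

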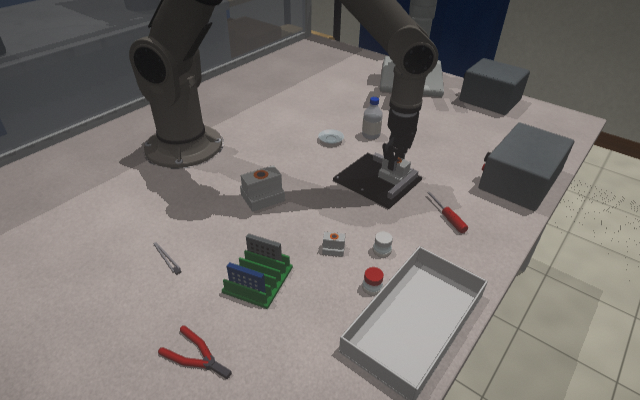

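Run:
```python
from bench import r
print(r.hand_in()); o=r.get_obs(); print(o["clock"],o["contact_force"],o["tcp_pos"],o["grip_width"])
```

```text
the job is handed in; nothing more can be done
None
the job is handed in; nothing more can be done
```

The job was handed in at about 17.3 s, well inside the 61 s limit. The hand-in gives no verdict.

**Blue plate:** it stands in the free slot at the rack's -y end and I let go of it. I lowered it until it touched the slot floor (about 7 N upward on the wrist). Pictures afterwards show its top about as high above the walls as the grey plate's.

**Block:** I gripped the middle-sized block across its rib with 70 N, set it flat on the stage and slid it against the far fence, then the side fence. I handed in while still gripping and pressing.
- **Wrist force:** it read about -7.8, -7.0 and +6.2 N in x, y and z. At most about 2.5 N of the sideways push can be stage friction, so both fences carry load.
- **Squareness:** the turning moment about the vertical was about -0.1 N m. It changed sign as I turned the block, so I left it near the square position.
- **Contact position:** the tool stopped within about 1.5 mm of where the fence positions from the cameras put it.

**Checks that disagreed or stayed open:**
- **Cameras:** the two views disagreed by 2–3 mm in y, so I relied on contact for the final fits.
- **Tool tilt:** the tool ended tilted by about 0.4°. The estimated pressure centre lies inside the block's base, so I take the block to be flat, but I had no direct view of that.
- **Downward press:** while sliding the block I once pressed down too hard, about 27 N, and eased off straight away. That is far below the 120 N wrist limit.
- **Other objects:** the scene view showed them where they were. The top view was hidden by the arm at the end.

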